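# Move the fret-slotting jig on by four clicks and bring the blank up to its stop

### The arm

A 6-joint arm with a two-finger parallel gripper is mounted at the origin on a cart in front of the work surface, level with it; the furniture and walls round the work are solid. World frame = base frame: x ahead of the robot, y to its left, z up, the work surface at z = 0. Lengths are in m, angles in rad, forces in N, time in s.
With the tool pointing down it reaches from about 0.3 to 0.825 m from the base axis. Payload 5.4 kg.
Tool frame: the origin (TCP) lies at the very end of the fingers, on their centre line; the grasp point (between the pads) lies 19 mm behind it (bot.grip_point_offset is the distance from the TCP to the grasp point, in m); z points along the fingers, y is the direction in which the jaws open and shut (so a half turn about z gives the same grasp; the last joint's range is limited). The gripper opens to 92 mm and grips with 3 to 60 N. Pads are 20 mm wide; open, the fingers measure 128 mm over their backs; the gripper's body (75 mm by 189 mm) begins 69 mm behind the grasp point.
Start: joints at [-1.424, 0.158, 1.597, -0, 1.386, -0.21], TCP at [0.201, -0.539, 0.193] pointing down, gripper open.
Joint ranges: [-2.91, 2.91], [-0.94, 2.29], [0.18, 2.7], [-1.29, 4.43], [0.17, 2.64], [-3, 3]. Speed limits (rad/s): [2.57, 2.57, 3.14, 3.14, 3.14, 3.14].

### API

Orientations are given as a unit quaternion [w, x, y, z].
In Python, from plant import bot gives the robot as it stands.
- The arm moves only by the tool step_arm, never from a script. Its argument "targets" is a list of rows, each an object of numbers: "tx", "ty", "tz": the shift along the tool's x, y, z in mm; "ax", "ay", "az": the turn, a rotation vector about the tool's x, y, z in degrees; "claw": the closure, from -1 (fully open) to 1 (shut). A call has 1 to 8 rows; each row is the pose to reach, as a shift and turn from the pose commanded when the call began, along the tool's axes at that moment; what a row does not reach only later rows make up. A row lasts 1/12 s, in which the tool goes at most 41.7 mm and 7.16 degrees, less where a joint would pass 70% of its speed; a pose out of reach is approached as far as the arm can. A call with a gripper value outside its range is refused whole. The fingers move at their own pace and stop on an object; the grip force is fixed at half the most. Time passes only in rows, so rows that repeat a pose let the fingers close. It gives the time, the measured TCP pose, the force and the opening at its end, in the units of the state.
- bot.state(): the state, without advancing time (a new reading comes with each control period).
- bot.read_camera(name): name is "scene" or "side" or "wrist"; returns a dict with "frame" (420x560x3 uint8, red, green, blue), "z_map" (420x560 float32, m along the optical axis (not along the pixel's ray), 0 where there is no reading), "vfov" (degrees; the focal length in pixels is half the picture's height over the tangent of half this angle, whatever the lens; pixels are square), "cx", "cy" (the principal point, pixels), "view" (4x4, takes a point from world to camera coordinates). Camera axes: x right, y up, looking along -z (the intrinsics and any distortion apply to the point x, -y, -z); pixel columns grow to the right and rows downward; lengths in m; the calibration is good to about 2 mm. The wrist camera is an equidistant fisheye: a pixel r from the principal point sees the ray r / f radians off the axis. A picture is of the moment at which its call begins.
- bot.finish_job(): hands the job in, once; it reports no verdict.
Trained networks look in the newest picture that a camera, given by its name, has taken for a name from the list of things; names that differ only in an ending like _2 or _b are one class to them, and where a whole thing is asked for, a point or a joint stands for the part that bears it (a point fixed in the world has none). Each returns a list of dicts, best first, with "conf" (0 to 1); they miss things now and then, are a little off and sometimes report something else, mostly with a low value. They report only what shows in the picture. A call takes as long as a camera call. They do not tell look-alikes from the thing itself.
- bot.search_frame(camera, label): "position" ([x, y, z] in m, in world coordinates, good to about 4 mm: the middle of the surface that is visible of it).
- bot.outline_of(camera, label): "region" (420x560 bool, what is visible of it).
The state is a dict: "t": time; "joint_pos": joint angles; "joint_vel": joint speeds; "joint_efforts": joint torques, N m; "tcp_pos": TCP position; "eef_rot": TCP orientation; "ft_force": force on the tool from outside, world axes, zero at the start; "wrist_torque": the same for the moment, N m; "finger_gap": finger opening in m.
Only numpy, scipy, OpenCV 4.12 (cv2) and the standard library are available. Lean on these libraries where they do the work, as an engineer would, in place of code of your own. Each camera call takes 0.05 s, during which the arm holds its last target. There are 200 camera calls.

### The job

Turn the dial of the fret-slotting jig exactly four clicks clockwise (seen from above) from where it stands, feeling for each click because they are unevenly spaced, and let go of it so that it rests in its notch. Then push the black wooden blank along its channel until its end rests fully against the stop, gently, so that the stop and dial do not jump a click; leave the blank lying flat in the channel and the other things on the bench alone.

Things in the scene. Friction and masses are not known exactly. Their poses are not given: they have to be found in the camera images.
- jig: Wooden jig screwed to the worktop: base board 120 mm (x) by 370 mm (y), 16 mm thick, from y = -215 to +155 mm. Origin on the worktop below the middle of the channel; y runs along the channel towards the dial. At y = +70 to +150 mm stands a metal housing, 90 mm wide (x), top 56 mm above the worktop, with the dial on top.
- channel (a point): Point in the middle of the channel's floor, above the jig's origin, axes as the jig's. The floor is 16 mm above the worktop, between two rails with inner faces at x = +-17 mm, rail tops 23 mm above the worktop, from y = -195 to +60 mm. Beside it, y = -39 to +11 mm, stand low kerf guide blocks (x = +-33 to +-55 mm, tops 46 mm above the worktop).
- dial: Dark dial on the housing; origin on its upright axis (jig x = 0, y = +110 mm), 56 mm above the worktop. A sprung click ring inside holds it in notches 10 to 21 degrees apart, unevenly and unmarked. It starts in a notch with five or more further ones clockwise; four clicks are 41 to 83 degrees. Turning clockwise draws the stop away from the blank, 20 mm per radian.
- dial_grip (a point): On the dial's axis, 88 mm above the worktop, at grip height. Bar grip 46 mm long (this frame's x; white line at its +x end), 16 mm thick (y), top at 99.5 mm, on a disc 66 mm across, top 63.5 mm above the worktop. Torque on turning: rises to about 0.15 to 0.4 N m half-way between notches, then snaps over to helping, zero in the notch: one click. Let go past half-way, it centres in that notch.
- stop: Dark steel length stop in the channel, 26 mm wide, 10 mm high. Origin at the foot of its face, 16.5 mm above the worktop; the face looks to the jig's -y, axes as the jig's. The dial moves it by a rack. A push of some 20 N drives the dial over to another click; 5 N is plenty. It is to be moved by the dial only.
- blank: Black wooden blank (bridge blank), 30 mm (x) by 160 mm (y), 10 mm thick, about 0.12 kg, lying loose in the channel with 2 mm of play at each side, some way short of the stop; its y axis along the jig's y. Origin in the middle of its underside.
- blank_end (a point): Middle of the blank's end face towards the stop (80 mm along the blank's +y from its middle, 5 mm above its underside).
- blank_rear (a point): Middle of the blank's rear end face, away from the stop (80 mm along -y from its middle, 5 mm above its underside): the face to push on.
- tin: Bystander: round tin, 72 mm across, 28 mm high; origin under its middle.
- offcut: Bystander: square wooden brace offcut, 16 by 130 by 12 mm; origin under its middle.
- sander: Bystander: brown sanding block, 67 by 112 by 30 mm; origin under its middle.
There are look-alikes about, which are no part of the job. Of the things that look like the blank, the middle-sized one is meant.

How it is judged:
On the way, in this order (a step that is already met when the one before it is completed fails the run):
1. the dial stands in the fourth notch clockwise from its start, let go of, the blank not yet at the stop (((y of stop in the frame of jig between 0.0231 and 0.0257 m and distance of stop from where it was at the start of the episode between 0.0128 and 0.016 m) or (y of stop in the frame of jig between 0.0267 and 0.0293 m and distance of stop from where it was at the start of the episode between 0.0128 and 0.016 m) or (y of stop in the frame of jig between 0.0339 and 0.0365 m and distance of stop from where it was at the start of the episode between 0.0164 and 0.0196 m) or (y of stop in the frame of jig between 0.0411 and 0.0437 m and distance of stop from where it was at the start of the episode between 0.02 and 0.0232 m) or (y of stop in the frame of jig between 0.0483 and 0.0509 m and distance of stop from where it was at the start of the episode between 0.0236 and 0.0268 m) or (y of stop in the frame of jig between 0.0555 and 0.0581 m and distance of stop from where it was at the start of the episode between 0.0272 and 0.0304 m)) and contact force between each of the arm, the fingers and jig below 0.2 N and y of blank_end in the frame of stop below -0.01 m), for 0.2 s.
2. the blank's end rests against the stop (y of blank_end in the frame of stop between -0.0025 and 0.002 m and height (world z) of blank below 0.0185 m and angle between the y axis of blank and the y axis of jig, either way round below 0.08 rad and x of blank in the frame of jig between -0.004 and 0.004 m), for 0.2 s.
At the end, for the whole second after the job is handed in: The dial rests in the fourth notch clockwise from where it started (stop within 1.3 mm of that notch's place); the blank lies flat in the channel, its end against the stop (gap under 2.5 mm), at rest (all of step 2 and ((y of stop in the frame of jig between 0.0231 and 0.0257 m and distance of stop from where it was at the start of the episode between 0.0128 and 0.016 m) or (y of stop in the frame of jig between 0.0267 and 0.0293 m and distance of stop from where it was at the start of the episode between 0.0128 and 0.016 m) or (y of stop in the frame of jig between 0.0339 and 0.0365 m and distance of stop from where it was at the start of the episode between 0.0164 and 0.0196 m) or (y of stop in the frame of jig between 0.0411 and 0.0437 m and distance of stop from where it was at the start of the episode between 0.02 and 0.0232 m) or (y of stop in the frame of jig between 0.0483 and 0.0509 m and distance of stop from where it was at the start of the episode between 0.0236 and 0.0268 m) or (y of stop in the frame of jig between 0.0555 and 0.0581 m and distance of stop from where it was at the start of the episode between 0.0272 and 0.0304 m)) and linear speed of blank below 0.01 m/s); the robot touches nothing.
It fails at once if the blank is driven against the stop with more than 20 N (contact force between blank and stop above 20 N).
It fails at once if the robot pushes the stop itself (contact force between any of the fingers, the arm and stop above 1 N).
It fails at once if the blank is lifted out of the channel (height (world z) of blank above 0.03 m).
It fails at once if the tin, the offcut or the sanding block is disturbed (15 mm) (distance of any of tin, offcut, sander from where it was at the start of the episode above 0.015 m).
It also fails if it takes over 64 s, if anything falls off the work surface, if the arm or the gripper's body presses on something with over 40 N, if the wrist force passes 120 N, or if a joint passes its speed limit or range.

## Working session

There is one attempt and no reset: what is moved stays moved. The work goes in short steps, Python scripts to look and compute and a tool call to move; the robot and the scene stay as the last step left them, time stands still between calls to the robot, and variables do not carry over. Pictures are saved under pics/ and viewed, about 8 in all and at most 12, crops included, and the job is handed in when it is done.

Besides the shell and the picture viewer there is one more tool, called after ">>>" as name([rows], argument=value, ...), one row to a line, values as JSON. step_arm: Moves the arm, as the interface text tells. Its arguments: {"type":"object","properties":{"targets":{"type":"array"}},"required":["targets"]}

```bash
mkdir -p pics; cat > h.py <<'E'
import numpy as np, cv2
from plant import bot
from scipy.spatial.transform import Rotation as R
def cam(n,save=None):
    c=bot.read_camera(n); c['f']=210/np.tan(np.radians(c['vfov']/2)); c['n']=n
    if save: cv2.imwrite('pics/'+save,c['frame'][:,:,::-1])
    return c
def unproj(c,u,v,z=None):
    """world point of pixel from depth (z=None) or on plane world z"""
    V=np.linalg.inv(c['view']); x=(u-c['cx'])/c['f']; y=(v-c['cy'])/c['f']
    if c['n']=='wrist':
        r=np.hypot(x,y)+1e-12; k=np.sin(r)/r; d=np.array([x*k,-y*k,-np.cos(r)])
    else: d=np.array([x,-y,-1.])
    o=V[:3,3]; w=V[:3,:3]@d
    s=(c['z_map'][int(round(v)),int(round(u))]/-d[2]) if z is None else (z-o[2])/w[2]
    return o+s*w
def st():
    s=bot.state(); print('t',s['t'],'tcp',np.round(s['tcp_pos'],4),'rot',np.round(s['eef_rot'],4),'F',np.round(s['ft_force'],2),'T',np.round(s['wrist_torque'],3),'gap',round(s['finger_gap'],4),'q',np.round(s['joint_pos'],3)); return s
E
python3 - <<'E'
from h import *
st()
for n in ('scene','side'):
    c=cam(n,n+'1.png')
    print(n,c['vfov'],c['cx'],c['cy'],np.round(np.linalg.inv(c['view'])[:3,3],3))
    for l in ('jig','dial','dial_grip','stop','blank','tin','offcut','sander'):
        print(l,[(np.round(d['position'],3).tolist(),round(d['conf'],2)) for d in bot.search_frame(n,l)])
a=cv2.imread('pics/scene1.png');b=cv2.imread('pics/side1.png')
cv2.imwrite('pics/both.png',cv2.resize(np.vstack([a,b]),None,fx=.714,fy=.714))
E
```

```text
t 0.0 tcp [ 0.2007 -0.5381  0.1915] rot [-9.000e-04  9.841e-01  1.774e-01  0.000e+00] F [-0.43 -0.52  0.62] T [-0.037 -0.026 -0.076] gap 0.0917 q [-1.424  0.159  1.598 -0.     1.386 -0.21 ]
scene 44.08015539826351 282.1866350262233 213.30781105542317 [-0.046 -0.924  1.288]
jig [([0.602, 0.037, 0.015], 0.95), ([0.782, -0.038, 0.014], 0.55), ([0.619, -0.055, 0.026], 0.48)]
dial [([0.602, 0.036, 0.012], 0.74), ([0.608, 0.161, 0.066], 0.7)]
dial_grip [([0.606, 0.156, 0.064], 0.52)]
stop [([0.612, 0.102, 0.024], 0.47)]
blank [([0.664, -0.251, 0.006], 0.78), ([0.621, -0.055, 0.028], 0.75), ([0.778, -0.035, 0.013], 0.68), ([0.42, -0.392, 0.016], 0.62), ([0.604, 0.156, 0.064], 0.29)]
tin [([0.752, 0.199, 0.028], 0.82)]
offcut [([0.779, -0.034, 0.014], 0.59)]
sander [([0.631, -0.453, 0.03], 0.78), ([0.757, 0.201, 0.029], 0.56), ([0.602, 0.156, 0.061], 0.16)]
side 44.25408912509391 278.52498440993423 204.460838241784 [0.56  1.093 0.69 ]
jig [([0.617, 0.155, 0.019], 0.8)]
dial [([0.613, 0.181, 0.067], 0.92)]
dial_grip [([0.62, 0.176, 0.067], 0.63)]
stop []
blank [([0.619, -0.037, 0.027], 0.72), ([0.422, -0.39, 0.014], 0.71), ([0.665, -0.245, 0.006], 0.65)]
tin [([0.762, 0.228, 0.026], 0.65)]
offcut [([0.781, -0.019, 0.006], 0.61)]
sander [([0.633, -0.425, 0.03], 0.62)]
```

View pics/scene1.png

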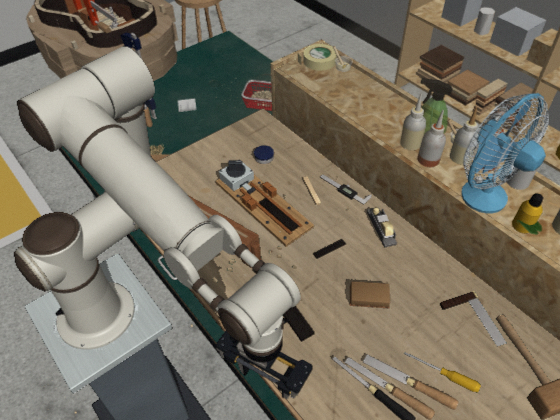

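View pics/side1.png

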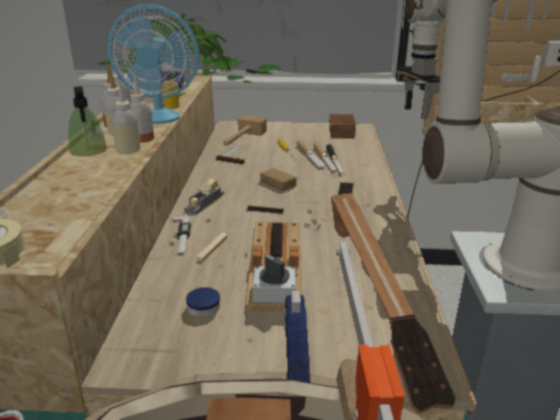

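Scene view: the jig is at pixel (265,210), with the dial at (235,172) and the blank in its channel at (285,215). The tin is at (263,154), the offcut at (311,190) and the sander at (370,293). A guitar neck runs beside the jig on the robot side. I'll move over the jig and measure with the wrist camera.

```bash
cat >> h.py <<'E'
def go(p,yaw=None,q=None):
    """print the tool-frame shift (mm) to world p, and az (deg) so tool x points at world yaw (deg)"""
    s=bot.state(); M=R.from_quat(np.roll(s['eef_rot'],-1)).as_matrix()
    cur=np.degrees(np.arctan2(M[1,0],M[0,0]))
    print('shift',np.round(M.T@(np.array(p)-s['tcp_pos'])*1e3,1),'yaw',round(cur,2), 'az',None if yaw is None else round(cur-yaw,2),'tilt z',np.round(M[:,2],4))
E
python3 - <<'E'
from h import *
go([0.58,0.0,0.32],0)
c=cam('scene')
# heights of points in scene around jig
for a in [(0.45,y) for y in (-.1,0,.1,.2)]+[(0.5,0.),(.5,.1),(.5,.16),(.53,.16)]:
    p=c['view']@np.array([*a,0.02,1]); u=c['cx']+c['f']*p[0]/-p[2]; v=c['cy']+c['f']*p[1]/p[2]
    print(a,np.round([u,v]),np.round(unproj(c,u,v),3))
E
```

```text
shift [ 543.5 -372.4 -127.5] yaw 20.44 az 20.44 tilt z [ 0. -0. -1.]
(0.45, -0.1) [243. 250.] [ 0.237 -0.453  0.563]
(0.45, 0) [224. 231.] [ 0.227 -0.416  0.591]
(0.45, 0.1) [207. 212.] [0.422 0.042 0.092]
(0.45, 0.2) [190. 195.] [0.458 0.218 0.   ]
(0.5, 0.0) [237. 223.] [ 0.468 -0.055  0.095]
(0.5, 0.1) [220. 205.] [0.507 0.112 0.005]
(0.5, 0.16) [209. 195.] [0.508 0.177 0.001]
(0.53, 0.16) [217. 190.] [ 0.54   0.178 -0.002]
```

>>> step_arm([
  {"tz": -40},
  {"tx": 20,"ty": -14,"tz": -80},
  {"tx": 45,"ty": -31,"tz": -110},
  {"tx": 75,"ty": -51,"tz": -127},
  {"tx": 107,"ty": -73,"tz": -127,"az": 5},
  {"tx": 139,"ty": -95,"tz": -127,"az": 10},
  {"tx": 171,"ty": -117,"tz": -127,"az": 15},
  {"tx": 203,"ty": -139,"tz": -127,"az": 20},
])

```text
validation failed for argument at $.ta...
```

```bash
python3 - <<'E'
from h import *
st();go([0.58,0.0,0.32],0)
E
```

```text
t 0.95 tcp [ 0.2008 -0.5388  0.1925] rot [ 0.      0.9841  0.1774 -0.    ] F [ 0.09  0.   -0.46] T [0.001 0.001 0.024] gap 0.0921 q [-1.424  0.158  1.597 -0.     1.386 -0.21 ]
shift [ 543.5 -372.4 -127.5] yaw 20.44 az 20.44 tilt z [-0. -0. -1.]
```

>>> step_arm([
  {"tx": 0,"ty": 0,"tz": -40,"ax": 0,"ay": 0,"az": 0,"claw": -1},
  {"tx": 20,"ty": -14,"tz": -80,"ax": 0,"ay": 0,"az": 0,"claw": -1},
  {"tx": 45,"ty": -31,"tz": -110,"ax": 0,"ay": 0,"az": 0,"claw": -1},
  {"tx": 75,"ty": -51,"tz": -127,"ax": 0,"ay": 0,"az": 0,"claw": -1},
  {"tx": 107,"ty": -73,"tz": -127,"ax": 0,"ay": 0,"az": 5,"claw": -1},
  {"tx": 139,"ty": -95,"tz": -127,"ax": 0,"ay": 0,"az": 10,"claw": -1},
  {"tx": 171,"ty": -117,"tz": -127,"ax": 0,"ay": 0,"az": 15,"claw": -1},
  {"tx": 203,"ty": -139,"tz": -127,"ax": 0,"ay": 0,"az": 20,"claw": -1},
])

```text
t: 1.62
tcp_pos: [0.3432, -0.3361, 0.3199]
eef_rot: [0.0, 1.0, 0.001, 0.0]
ft_force: [0.0, 0.3, 0.2]
finger_gap: 0.0917
```

```bash
python3 - <<'E'
from h import *
st();go([0.58,0.0,0.32],0)
E
```

```text
t 1.6167 tcp [ 0.3432 -0.3361  0.3199] rot [4.0e-04 1.0e+00 1.5e-03 3.0e-04] F [0.03 0.35 0.24] T [-0.007 -0.03  -0.056] gap 0.0917 q [-1.027 -0.146  1.655  0.     1.632  0.541]
shift [ 2.378e+02 -3.354e+02 -3.000e-01] yaw 0.17 az 0.17 tilt z [ 6.e-04 -8.e-04 -1.e+00]
```

>>> step_arm([
  {"tx": 24,"ty": -33,"tz": 0,"ax": 0,"ay": 0,"az": 0,"claw": -1},
  {"tx": 48,"ty": -66,"tz": 0,"ax": 0,"ay": 0,"az": 0,"claw": -1},
  {"tx": 71,"ty": -100,"tz": 0,"ax": 0,"ay": 0,"az": 0,"claw": -1},
  {"tx": 95,"ty": -133,"tz": 0,"ax": 0,"ay": 0,"az": 0,"claw": -1},
  {"tx": 119,"ty": -167,"tz": 0,"ax": 0,"ay": 0,"az": 0,"claw": -1},
  {"tx": 143,"ty": -200,"tz": 0,"ax": 0,"ay": 0,"az": 0,"claw": -1},
  {"tx": 167,"ty": -233,"tz": 0,"ax": 0,"ay": 0,"az": 0,"claw": -1},
  {"tx": 190,"ty": -267,"tz": 0,"ax": 0,"ay": 0,"az": 0,"claw": -1},
])

```text
t: 2.28
tcp_pos: [0.5313, -0.0672, 0.3197]
eef_rot: [0.0, 1.0, 0.004, 0.0]
ft_force: [0.3, -0.6, 0.2]
finger_gap: 0.0921
```

```bash
python3 - <<'E'
from h import *
st()
c=cam('wrist','w1.png'); print(c['f'],c['cx'],c['cy'],np.round(c['view'],3).tolist())
for l in ('jig','dial','dial_grip','stop','blank','offcut'):
    print(l,[(np.round(d['position'],3).tolist(),round(d['conf'],2)) for d in bot.search_frame('wrist',l)])
E
```

```text
t 2.2833 tcp [ 0.5313 -0.0672  0.3197] rot [2.e-04 1.e+00 4.e-03 3.e-04] F [ 0.33 -0.57  0.16] T [ 0.034 -0.089 -0.013] gap 0.0921 q [-0.352  0.002  1.515 -0.     1.624  1.211]
325.19226210127806 279.53256730382594 206.3947296794808 [[0.007, -1.0, 0.001, -0.071], [0.968, 0.007, -0.252, -0.452], [0.252, 0.003, 0.968, -0.647], [0.0, 0.0, 0.0, 1.0]]
jig [([0.782, -0.031, 0.006], 0.35)]
dial [([0.613, 0.162, 0.061], 0.71)]
dial_grip [([0.613, 0.166, 0.069], 0.66)]
stop [([0.614, 0.1, 0.026], 0.76)]
blank [([0.663, -0.249, 0.012], 0.95), ([0.435, -0.307, 0.016], 0.81), ([0.618, -0.049, 0.031], 0.67)]
offcut [([0.782, -0.034, 0.012], 0.79)]
```

View pics/w1.png

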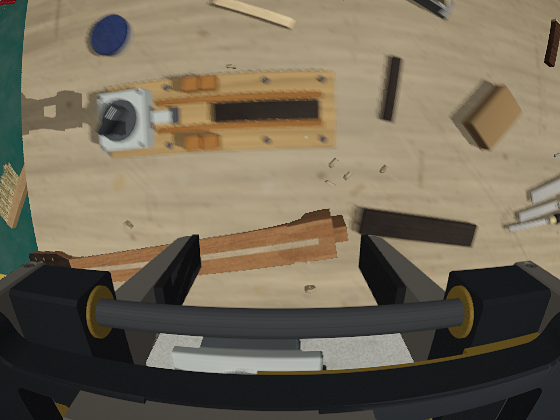

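Wrist view: the jig lies level, with the dial at pixel (120,120), the stop at (165,115) and the blank from (215,112) to (320,108). The guitar neck is below it. Now I'll fit the jig numerically.

```bash
cat >> h.py <<'E'
def cloud(c):
    v,u=np.mgrid[0:420,0:560]; V=np.linalg.inv(c['view']); x=(u-c['cx'])/c['f']; y=(v-c['cy'])/c['f']
    if c['n']=='wrist':
        r=np.hypot(x,y)+1e-12; k=np.tan(np.minimum(r,1.5))/r; x=x*k;y=y*k
    d=np.stack([x,-y,-np.ones_like(x)],-1)*c['z_map'][...,None]
    return d@V[:3,:3].T+V[:3,3]
def measure(c):
    P=cloud(c); ok=(c['z_map']>0)&(P[...,0]>.5)&(P[...,0]<.72)&(P[...,1]>-.25)&(P[...,1]<.3); z=P[...,2]
    print('table z',np.median(z[ok&(z<.008)]))
    b=ok&(z>.008)&(z<.03); n,L,S,_=cv2.connectedComponentsWithStats(b.astype(np.uint8)); i=1+np.argmax(S[1:,4])
    r=cv2.minAreaRect((P[L==i][:,:2]*1e3).astype(np.float32)); print('jig rect mm',r, np.round(cv2.boxPoints(r),1).tolist())
    g=c['frame'].max(-1); bl=ok&(z>.018)&(z<.034)&(g<60)
    n,L,S,_=cv2.connectedComponentsWithStats(bl.astype(np.uint8)); i=1+np.argmax(S[1:,4]); Q=P[L==i]
    print('blank',cv2.minAreaRect((Q[:,:2]*1e3).astype(np.float32)),'z',np.median(Q[:,2]))
    h=ok&(z>.049)&(z<.06); print('housing',cv2.minAreaRect((P[h][:,:2]*1e3).astype(np.float32)),np.median(z[h]))
    t=ok&(z>.09)&(z<.11)&(P[...,1]>.1); Q=P[t]; print('bar top',len(Q),cv2.minAreaRect((Q[:,:2]*1e3).astype(np.float32)),'z',np.median(Q[:,2]))
    return P
E
python3 - <<'E'
from h import *
c=cam('wrist'); P=measure(c); print(np.linalg.inv(c['view'])[:3,3])
c=cam('side'); P=measure(c)
go([0.55,0.12,0.3],0)
E
```

```text
table z 0.00027839240462901316
jig rect mm ((617.02294921875, 29.452896118164062), (121.28118896484375, 369.9580078125), 2.023148775100708) [[549.9000244140625, 212.1999969482422], [563.0, -157.60000610351562], [684.2000122070312, -153.3000030517578], [671.0999755859375, 216.5]]
blank ((619.363525390625, -49.537879943847656), (29.537633895874023, 157.53164672851562), 1.7262663841247559) z 0.026253672754989466
housing ((613.6470947265625, 134.1323699951172), (90.86927795410156, 152.64393615722656), 2.2240939140319824) 0.05601261612425393
bar top 374 ((612.3492431640625, 169.05838012695312), (16.316059112548828, 45.57525634765625), 51.833030700683594) z 0.09904551117904398
[ 0.59984608 -0.06927955  0.51206602]
table z 0.00010557783457931791
jig rect mm ((615.89697265625, 30.713821411132812), (119.84346008300781, 375.53472900390625), 1.891560673713684) [[549.7999877929688, 216.39999389648438], [562.2000122070312, -158.89999389648438], [682.0, -155.0], [669.5999755859375, 220.39999389648438]]
blank ((618.448974609375, -43.430641174316406), (25.285932540893555, 156.04441833496094), 1.2013267278671265) z 0.025886520495669696
housing ((612.4150390625, 131.73574829101562), (89.73814392089844, 163.11741638183594), 1.842025637626648) 0.0556336944707323
bar top 149 ((612.0022583007812, 172.04287719726562), (18.066303253173828, 47.16495132446289), 50.40388107299805) z 0.09835956038046334
shift [  21.1 -190.3   19.6] yaw 0.32 az 0.32 tilt z [ 2.e-04 -3.e-04 -1.e+00]
```

>>> step_arm([
  {"tx": 10,"ty": -30,"tz": 5,"ax": 0,"ay": 0,"az": -7,"claw": -1},
  {"tx": 20,"ty": -60,"tz": 10,"ax": 0,"ay": 0,"az": -14,"claw": -1},
  {"tx": 30,"ty": -90,"tz": 20,"ax": 0,"ay": 0,"az": -21,"claw": -1},
  {"tx": 40,"ty": -120,"tz": 30,"ax": 0,"ay": 0,"az": -28,"claw": -1},
  {"tx": 50,"ty": -150,"tz": 40,"ax": 0,"ay": 0,"az": -35,"claw": -1},
  {"tx": 60,"ty": -180,"tz": 50,"ax": 0,"ay": 0,"az": -42,"claw": -1},
  {"tx": 70,"ty": -210,"tz": 60,"ax": 0,"ay": 0,"az": -49,"claw": -1},
  {"tx": 81,"ty": -236,"tz": 70,"ax": 0,"ay": 0,"az": -56,"claw": -1},
])

```text
t: 3.4
tcp_pos: [0.6099, 0.1683, 0.2492]
eef_rot: [-0.0, 0.88, 0.475, 0.0]
ft_force: [-0.2, -0.3, 0.3]
finger_gap: 0.0922
```

>>> step_arm([
  {"tx": 0,"ty": 0,"tz": 0,"ax": 0,"ay": 0,"az": -7,"claw": -1},
  {"tx": 0,"ty": 0,"tz": 0,"ax": 0,"ay": 0,"az": -14,"claw": -1},
  {"tx": 0,"ty": 0,"tz": 0,"ax": 0,"ay": 0,"az": -21,"claw": -1},
  {"tx": 0,"ty": 0,"tz": 0,"ax": 0,"ay": 0,"az": -28,"claw": -1},
  {"tx": 0,"ty": 0,"tz": 0,"ax": 0,"ay": 0,"az": -35,"claw": -1},
  {"tx": 0,"ty": 0,"tz": 0,"ax": 0,"ay": 0,"az": -42,"claw": -1},
  {"tx": 0,"ty": 0,"tz": 0,"ax": 0,"ay": 0,"az": -49,"claw": -1},
  {"tx": 0,"ty": 0,"tz": 0,"ax": 0,"ay": 0,"az": -56,"claw": -1},
])

```text
t: 4.07
tcp_pos: [0.6098, 0.1661, 0.2496]
eef_rot: [0.0, 0.554, 0.832, 0.0]
ft_force: [-0.3, 0.5, -0.7]
finger_gap: 0.0915
```

>>> step_arm([
  {"tx": 0,"ty": 0,"tz": 0,"ax": 0,"ay": 0,"az": -7,"claw": -1},
  {"tx": 0,"ty": 0,"tz": 0,"ax": 0,"ay": 0,"az": -14,"claw": -1},
  {"tx": 0,"ty": 0,"tz": 0,"ax": 0,"ay": 0,"az": -21,"claw": -1},
  {"tx": 0,"ty": 0,"tz": 0,"ax": 0,"ay": 0,"az": -28,"claw": -1},
  {"tx": 0,"ty": 0,"tz": 0,"ax": 0,"ay": 0,"az": -29.5,"claw": -1},
  {"tx": 0,"ty": 0,"tz": 0,"ax": 0,"ay": 0,"az": -29.5,"claw": -1},
])

```text
t: 4.57
tcp_pos: [0.6097, 0.1662, 0.2496]
eef_rot: [0.0, 0.327, 0.945, -0.0]
ft_force: [0.4, 0.6, -0.4]
finger_gap: 0.0919
```

```bash
python3 - <<'E'
from h import *
st()
c=cam('wrist','w2.png'); P=measure(c); np.savez('/tmp/w2.npz',P=P,im=c['frame'])
J=np.array([.6160,.0594]); a=np.radians(2.02); ex=np.array([np.cos(a),np.sin(a)]); ey=np.array([-np.sin(a),np.cos(a)])
D=P[...,:2]-J; jx=D@ex; jy=D@ey
# height / brightness profile along channel
for y in np.arange(-.045,.072,.002):
    m=(abs(jx)<.01)&(abs(jy-y)<.001)
    if m.any(): print(round(y*1e3),m.sum(),round(np.median(P[...,2][m])*1e3,1),np.median(c['frame'][m],0).astype(int))
go([.6122,.1693,.072],141.8)
E
```

```text
t 4.5667 tcp [0.6097 0.1662 0.2496] rot [ 1.000e-04  3.266e-01  9.452e-01 -0.000e+00] F [ 0.41  0.59 -0.45] T [ 0.006 -0.141 -0.054] gap 0.0919 q [ 0.075  0.275  1.349 -0.     1.517 -0.83 ]
table z 0.0003407800977500708
jig rect mm ((617.0859985351562, 31.320663452148438), (121.2665786743164, 369.2594299316406), 1.926146388053894) [[550.2999877929688, 213.8000030517578], [562.7000122070312, -155.1999969482422], [683.9000244140625, -151.1999969482422], [671.5, 217.89999389648438]]
blank ((622.3919067382812, 24.628204345703125), (18.401626586914062, 37.81057357788086), 51.53024673461914) z 0.026204608356326514
housing ((612.032470703125, 170.32351684570312), (90.83787536621094, 80.79644775390625), 2.0800368785858154) 0.05619803452087599
bar top 624 ((612.1179809570312, 170.1886444091797), (15.385919570922852, 46.351783752441406), 52.03578186035156) z 0.09947440833784063
-45 7 26.2 [39 33 29]
-43 10 26.2 [39 33 29]
-41 8 27.0 [38 33 28]
-39 14 26.1 [39 32 29]
-37 13 26.3 [38 33 29]
-35 19 26.2 [40 33 30]
-33 18 26.6 [41 34 30]
-31 19 26.6 [41 35 30]
-29 53 22.1 [25 21 19]
-27 20 16.0 [1
[... 536 characters left out ...]
95]
17 16 16.4 [174 144  96]
19 23 16.4 [174 144  94]
21 16 16.5 [175 144  95]
25 10 26.6 [144 121  88]
27 25 26.8 [76 79 81]
29 17 26.9 [72 75 77]
31 22 26.8 [71 74 77]
33 22 26.7 [72 75 77]
35 19 27.4 [72 75 78]
37 31 25.5 [63 64 65]
39 22 23.5 [116 120 114]
41 21 23.5 [182 187 182]
43 25 23.8 [181 186 180]
45 19 23.7 [180 186 180]
47 22 24.0 [180 185 180]
49 21 23.7 [181 186 180]
51 22 23.5 [180 185 179]
53 21 23.8 [181 186 180]
55 23 23.9 [181 186 181]
57 19 23.6 [180 185 180]
59 24 23.7 [180 185 180]
61 22 24.2 [180 185 180]
63 21 23.5 [181 186 180]
65 5 24.0 [164 168 162]
71 7 54.8 [180 185 180]
shift [-1.000e-01  3.800e+00  1.776e+02] yaw 141.8 az -0.0 tilt z [ 1.e-04 -0.e+00 -1.e+00]
```

View pics/w2.png

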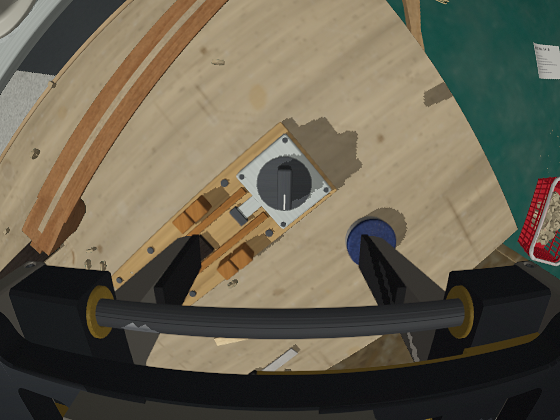

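Wrist view from above the dial: the dial bar is at pixel (285,182) with its white line pointing down the picture. The stop is at (240,210) and the tin at (372,240). The bar's centre (612,170), top height 99.5 mm and long axis at 142° all agree with the text. Descending to grip it.

>>> step_arm([
  {"tx": 0,"ty": 4,"tz": 35,"ax": 0,"ay": 0,"az": 0,"claw": -1},
  {"tx": 0,"ty": 4,"tz": 70,"ax": 0,"ay": 0,"az": 0,"claw": -1},
  {"tx": 0,"ty": 4,"tz": 105,"ax": 0,"ay": 0,"az": 0,"claw": -1},
  {"tx": 0,"ty": 4.3,"tz": 135,"ax": 0,"ay": 0,"az": 0,"claw": -1},
  {"tx": 0,"ty": 4.3,"tz": 160,"ax": 0,"ay": 0,"az": 0,"claw": -1},
  {"tx": 0,"ty": 4.3,"tz": 178,"ax": 0,"ay": 0,"az": 0,"claw": -1},
  {"tx": 0,"ty": 4.3,"tz": 178,"ax": 0,"ay": 0,"az": 0,"claw": -1},
])

```text
t: 5.2
tcp_pos: [0.6086, 0.1699, 0.0664]
eef_rot: [-0.004, 0.327, 0.945, -0.002]
ft_force: [-0.6, 0.5, -0.8]
finger_gap: 0.0918
```

>>> step_arm([
  {"tx": 0,"ty": 0,"tz": 0,"ax": 0,"ay": 0,"az": 0,"claw": 0.4},
  {"tx": 0,"ty": 0,"tz": 0,"ax": 0,"ay": 0,"az": 0,"claw": 1},
  {"tx": 0,"ty": 0,"tz": 0,"ax": 0,"ay": 0,"az": 0,"claw": 1},
  {"tx": 0,"ty": 0,"tz": 0,"ax": 0,"ay": 0,"az": 0,"claw": 1},
  {"tx": 0,"ty": 0,"tz": 0,"ax": 0,"ay": 0,"az": 0,"claw": 1},
  {"tx": 0,"ty": 0,"tz": 0,"ax": 0,"ay": 0,"az": 0,"claw": 1},
  {"tx": 0,"ty": 0,"tz": 0,"ax": 0,"ay": 0,"az": 0,"claw": 1},
  {"tx": 0,"ty": 0,"tz": 0,"ax": 0,"ay": 0,"az": 0,"claw": 1},
])

```text
t: 5.87
tcp_pos: [0.6123, 0.1709, 0.0717]
eef_rot: [0.0, 0.326, 0.945, 0.0]
ft_force: [-0.8, 0.4, -1.5]
finger_gap: 0.0406
```

```bash
python3 -c "
from h import *
st();go([.6122,.1698,.072],142)"
```

```text
t 5.8667 tcp [0.6123 0.1709 0.0717] rot [1.000e-04 3.260e-01 9.454e-01 1.000e-04] F [-0.81  0.45 -1.47] T [ 0.032 -0.114 -0.033] gap 0.0406 q [ 0.082  0.423  1.521  0.     1.197 -0.824]
shift [-0.6 -0.9 -0.3] yaw 141.94 az -0.06 tilt z [ 2.e-04  0.e+00 -1.e+00]
```

>>> step_arm([
  {"tx": 0,"ty": -0.5,"tz": 0,"ax": 0,"ay": 0,"az": 0,"claw": 1},
  {"tx": 0,"ty": -0.5,"tz": 0,"ax": 0,"ay": 0,"az": 0,"claw": 1},
  {"tx": 0,"ty": -0.5,"tz": 0,"ax": 0,"ay": 0,"az": 0,"claw": 1},
  {"tx": 0,"ty": -0.5,"tz": 0,"ax": 0,"ay": 0,"az": 0,"claw": 1},
  {"tx": 0,"ty": -0.5,"tz": 0,"ax": 0,"ay": 0,"az": 0,"claw": 1},
  {"tx": 0,"ty": -0.5,"tz": 0,"ax": 0,"ay": 0,"az": 0,"claw": 1},
])

```text
t: 6.37
tcp_pos: [0.6121, 0.1707, 0.0715]
eef_rot: [0.0, 0.326, 0.945, 0.0]
ft_force: [0.8, 1.0, -0.7]
finger_gap: 0.0157
```

```bash
python3 -c "
from h import *
st()"
```

```text
t 6.3667 tcp [0.6121 0.1707 0.0715] rot [1.000e-04 3.261e-01 9.453e-01 3.000e-04] F [ 0.8   1.   -0.66] T [ 0.33  -0.327 -0.083] gap 0.0157 q [ 8.200e-02  4.220e-01  1.523e+00  1.000e-03  1.196e+00 -8.250e-01]
```

>>> step_arm([
  {"tx": 0,"ty": 0,"tz": 0,"ax": 0,"ay": 0,"az": 1.5,"claw": 1},
  {"tx": 0,"ty": 0,"tz": 0,"ax": 0,"ay": 0,"az": 3,"claw": 1},
])

```text
t: 6.53
tcp_pos: [0.6121, 0.1708, 0.0715]
eef_rot: [0.0, 0.351, 0.936, 0.0]
ft_force: [1.4, 1.2, -0.3]
finger_gap: 0.0154
```

```bash
python3 -c "
from h import *
st(); go([.6122,.1698,.072],142)"
```

```text
t 6.5333 tcp [0.6121 0.1708 0.0715] rot [2.000e-04 3.509e-01 9.364e-01 3.000e-04] F [ 1.42  1.21 -0.33] T [ 0.29  -0.394  0.374] gap 0.0154 q [ 0.082  0.422  1.522  0.     1.196 -0.772]
shift [-0.7 -0.7 -0.5] yaw 138.92 az -3.08 tilt z [ 6.e-04  4.e-04 -1.e+00]
```

>>> step_arm([
  {"tx": 0,"ty": 0,"tz": 0,"ax": 0,"ay": 0,"az": 2,"claw": 1},
  {"tx": 0,"ty": 0,"tz": 0,"ax": 0,"ay": 0,"az": 2,"claw": 1},
])

```text
t: 6.7
tcp_pos: [0.6122, 0.1708, 0.0715]
eef_rot: [0.0, 0.367, 0.93, 0.0]
ft_force: [1.8, 2.7, -2.0]
finger_gap: 0.0154
```

```bash
cat > s.py <<'E'
from h import *
s=bot.state(); M=R.from_quat(np.roll(s['eef_rot'],-1)).as_matrix()
print(round(s['t'],2),'turned',round(141.94-np.degrees(np.arctan2(M[1,0],M[0,0])),2),'Tz',round(s['wrist_torque'][2],3),'F',np.round(s['ft_force'],1),'gap',s['finger_gap'])
E
python3 s.py
```

```text
6.7 turned 5.03 Tz 0.004 F [ 1.8  2.7 -2. ] gap 0.0153930608463192
```

>>> step_arm([
  {"tx": 0,"ty": 0,"tz": 0,"ax": 0,"ay": 0,"az": 2,"claw": 1},
  {"tx": 0,"ty": 0,"tz": 0,"ax": 0,"ay": 0,"az": 2,"claw": 1},
])

```text
t: 6.87
tcp_pos: [0.6122, 0.1709, 0.0715]
eef_rot: [0.0, 0.383, 0.924, 0.001]
ft_force: [2.2, 2.6, -1.2]
finger_gap: 0.0156
```

```bash
python3 s.py
```

```text
6.87 turned 7.02 Tz -0.177 F [ 2.2  2.6 -1.2] gap 0.015576070599286382
```

>>> step_arm([
  {"tx": 0,"ty": 0,"tz": 0,"ax": 0,"ay": 0,"az": 2,"claw": 1},
  {"tx": 0,"ty": 0,"tz": 0,"ax": 0,"ay": 0,"az": 2,"claw": 1},
])

```text
t: 7.03
tcp_pos: [0.6123, 0.1709, 0.0715]
eef_rot: [0.0, 0.399, 0.917, 0.001]
ft_force: [2.5, 4.0, -2.8]
finger_gap: 0.0158
```

```bash
python3 s.py
```

```text
7.03 turned 9.0 Tz -0.315 F [ 2.5  4.  -2.8] gap 0.01584607133627456
```

>>> step_arm([
  {"tx": 0,"ty": 0,"tz": 0,"ax": 0,"ay": 0,"az": 2,"claw": 1},
  {"tx": 0,"ty": 0,"tz": 0,"ax": 0,"ay": 0,"az": 2,"claw": 1},
])

```text
t: 7.2
tcp_pos: [0.6122, 0.1709, 0.0715]
eef_rot: [0.0, 0.415, 0.91, 0.001]
ft_force: [3.4, 4.1, -3.2]
finger_gap: 0.0154
```

```bash
python3 s.py
```

```text
7.2 turned 10.95 Tz -0.063 F [ 3.4  4.1 -3.2] gap 0.015395200768051946
```

>>> step_arm([
  {"tx": 0,"ty": 0,"tz": 0,"ax": 0,"ay": 0,"az": 2,"claw": 1},
  {"tx": 0,"ty": 0,"tz": 0,"ax": 0,"ay": 0,"az": 2,"claw": 1},
])

```text
t: 7.37
tcp_pos: [0.6123, 0.1709, 0.0715]
eef_rot: [0.0, 0.43, 0.903, 0.001]
ft_force: [3.8, 3.5, -3.0]
finger_gap: 0.0153
```

```bash
python3 s.py
```

```text
7.37 turned 12.91 Tz 0.251 F [ 3.8  3.5 -3. ] gap 0.01531726776081759
```

>>> step_arm([
  {"tx": 0,"ty": 0,"tz": 0,"ax": 0,"ay": 0,"az": 2,"claw": 1},
  {"tx": 0,"ty": 0,"tz": 0,"ax": 0,"ay": 0,"az": 2,"claw": 1},
])

```text
t: 7.53
tcp_pos: [0.6123, 0.1709, 0.0715]
eef_rot: [0.0, 0.446, 0.895, 0.001]
ft_force: [3.2, 4.1, -2.9]
finger_gap: 0.0156
```

```bash
python3 s.py
```

```text
7.53 turned 14.88 Tz 0.351 F [ 3.2  4.1 -2.9] gap 0.015602230339433865
```

>>> step_arm([
  {"tx": 0,"ty": 0,"tz": 0,"ax": 0,"ay": 0,"az": 2,"claw": 1},
  {"tx": 0,"ty": 0,"tz": 0,"ax": 0,"ay": 0,"az": 2,"claw": 1},
])

```text
t: 7.7
tcp_pos: [0.6123, 0.1709, 0.0715]
eef_rot: [0.0, 0.461, 0.887, 0.0]
ft_force: [4.0, 3.6, -2.7]
finger_gap: 0.0155
```

```bash
python3 s.py
```

```text
7.7 turned 16.87 Tz 0.447 F [ 4.   3.6 -2.7] gap 0.015475083383862064
```

>>> step_arm([
  {"tx": 0,"ty": 0,"tz": 0,"ax": 0,"ay": 0,"az": 2,"claw": 1},
  {"tx": 0,"ty": 0,"tz": 0,"ax": 0,"ay": 0,"az": 2,"claw": 1},
])

```text
t: 7.87
tcp_pos: [0.6124, 0.1709, 0.0715]
eef_rot: [0.0, 0.477, 0.879, 0.001]
ft_force: [4.4, 4.5, -3.1]
finger_gap: 0.0154
```

```bash
python3 s.py
```

```text
7.87 turned 18.9 Tz 0.273 F [ 4.4  4.5 -3.1] gap 0.015413920418270572
```

Click 1 felt: the torque fell through zero at about 5° and rose again at about 11°. The second spacing is wider. Continuing.

>>> step_arm([
  {"tx": 0,"ty": 0,"tz": 0,"ax": 0,"ay": 0,"az": 2,"claw": 1},
  {"tx": 0,"ty": 0,"tz": 0,"ax": 0,"ay": 0,"az": 2,"claw": 1},
])

```text
t: 8.03
tcp_pos: [0.6124, 0.171, 0.0715]
eef_rot: [0.0, 0.492, 0.871, 0.001]
ft_force: [3.8, 3.9, -3.1]
finger_gap: 0.0152
```

```bash
python3 s.py
```

```text
8.03 turned 20.9 Tz 0.238 F [ 3.8  3.9 -3.1] gap 0.015227173642378702
```

>>> step_arm([
  {"tx": 0,"ty": 0,"tz": 0,"ax": 0,"ay": 0,"az": 2,"claw": 1},
  {"tx": 0,"ty": 0,"tz": 0,"ax": 0,"ay": 0,"az": 2,"claw": 1},
])

```text
t: 8.2
tcp_pos: [0.6125, 0.171, 0.0715]
eef_rot: [0.0, 0.508, 0.862, 0.001]
ft_force: [4.2, 3.6, -3.4]
finger_gap: 0.0151
```

```bash
python3 s.py
```

```text
8.2 turned 22.96 Tz -0.352 F [ 4.2  3.6 -3.4] gap 0.015077949487948184
```

>>> step_arm([
  {"tx": 0,"ty": 0,"tz": 0,"ax": 0,"ay": 0,"az": 2,"claw": 1},
  {"tx": 0,"ty": 0,"tz": 0,"ax": 0,"ay": 0,"az": 2,"claw": 1},
])

```text
t: 8.37
tcp_pos: [0.6125, 0.171, 0.0715]
eef_rot: [0.0, 0.523, 0.852, 0.001]
ft_force: [4.6, 4.0, -4.4]
finger_gap: 0.0156
```

```bash
python3 s.py
```

```text
8.37 turned 24.99 Tz -0.354 F [ 4.6  4.  -4.4] gap 0.015638344422030027
```

>>> step_arm([
  {"tx": 0,"ty": 0,"tz": 0,"ax": 0,"ay": 0,"az": 2,"claw": 1},
  {"tx": 0,"ty": 0,"tz": 0,"ax": 0,"ay": 0,"az": 2,"claw": 1},
])

```text
t: 8.53
tcp_pos: [0.6126, 0.1711, 0.0715]
eef_rot: [0.0, 0.538, 0.843, 0.001]
ft_force: [3.7, 5.0, -3.9]
finger_gap: 0.0156
```

```bash
python3 s.py
```

```text
8.53 turned 26.98 Tz -0.281 F [ 3.7  5.  -3.9] gap 0.015643296108739924
```

>>> step_arm([
  {"tx": 0,"ty": 0,"tz": 0,"ax": 0,"ay": 0,"az": 2,"claw": 1},
  {"tx": 0,"ty": 0,"tz": 0,"ax": 0,"ay": 0,"az": 2,"claw": 1},
])

```text
t: 8.7
tcp_pos: [0.6126, 0.1711, 0.0715]
eef_rot: [0.0, 0.552, 0.834, 0.001]
ft_force: [3.8, 4.4, -4.2]
finger_gap: 0.0153
```

```bash
python3 s.py
```

```text
8.7 turned 28.98 Tz -0.27 F [ 3.8  4.4 -4.2] gap 0.015298694220569599
```

>>> step_arm([
  {"tx": 0,"ty": 0,"tz": 0,"ax": 0,"ay": 0,"az": 2,"claw": 1},
  {"tx": 0,"ty": 0,"tz": 0,"ax": 0,"ay": 0,"az": 2,"claw": 1},
])

```text
t: 8.87
tcp_pos: [0.6126, 0.1711, 0.0715]
eef_rot: [0.0, 0.566, 0.824, 0.001]
ft_force: [5.6, 3.5, -4.3]
finger_gap: 0.0155
```

```bash
python3 s.py
```

```text
8.87 turned 30.95 Tz -0.02 F [ 5.6  3.5 -4.3] gap 0.015472622057781472
```

>>> step_arm([
  {"tx": 0,"ty": 0,"tz": 0,"ax": 0,"ay": 0,"az": 2,"claw": 1},
  {"tx": 0,"ty": 0,"tz": 0,"ax": 0,"ay": 0,"az": 2,"claw": 1},
])

```text
t: 9.03
tcp_pos: [0.6127, 0.1711, 0.0715]
eef_rot: [0.0, 0.581, 0.814, 0.001]
ft_force: [4.8, 5.1, -4.6]
finger_gap: 0.0157
```

```bash
python3 s.py
```

```text
9.03 turned 32.92 Tz 0.12 F [ 4.8  5.1 -4.6] gap 0.015715281595061383
```

>>> step_arm([
  {"tx": 0,"ty": 0,"tz": 0,"ax": 0,"ay": 0,"az": 2,"claw": 1},
  {"tx": 0,"ty": 0,"tz": 0,"ax": 0,"ay": 0,"az": 2,"claw": 1},
])

```text
t: 9.2
tcp_pos: [0.6127, 0.1711, 0.0715]
eef_rot: [0.001, 0.594, 0.804, 0.001]
ft_force: [5.0, 5.0, -3.8]
finger_gap: 0.0156
```

```bash
python3 s.py
```

```text
9.2 turned 34.89 Tz 0.321 F [ 5.   5.  -3.8] gap 0.015621565376179447
```

>>> step_arm([
  {"tx": 0,"ty": 0,"tz": 0,"ax": 0,"ay": 0,"az": 2,"claw": 1},
  {"tx": 0,"ty": 0,"tz": 0,"ax": 0,"ay": 0,"az": 2,"claw": 1},
])

```text
t: 9.37
tcp_pos: [0.6127, 0.1711, 0.0715]
eef_rot: [0.001, 0.608, 0.794, 0.001]
ft_force: [4.9, 4.3, -3.7]
finger_gap: 0.0156
```

```bash
python3 s.py
```

```text
9.37 turned 36.87 Tz 0.327 F [ 4.9  4.3 -3.7] gap 0.01556283018348637
```

>>> step_arm([
  {"tx": 0,"ty": 0,"tz": 0,"ax": 0,"ay": 0,"az": 2,"claw": 1},
  {"tx": 0,"ty": 0,"tz": 0,"ax": 0,"ay": 0,"az": 2,"claw": 1},
])

```text
t: 9.53
tcp_pos: [0.6128, 0.1711, 0.0715]
eef_rot: [0.001, 0.622, 0.783, 0.001]
ft_force: [5.3, 4.2, -4.5]
finger_gap: 0.0153
```

```bash
python3 s.py
```

```text
9.53 turned 38.87 Tz 0.418 F [ 5.3  4.2 -4.5] gap 0.015308080775500034
```

Click 2 is at about 31°, and the third is wide too. Continuing.

>>> step_arm([
  {"tx": 0,"ty": 0,"tz": 0,"ax": 0,"ay": 0,"az": 2,"claw": 1},
  {"tx": 0,"ty": 0,"tz": 0,"ax": 0,"ay": 0,"az": 2,"claw": 1},
])

```text
t: 9.7
tcp_pos: [0.6129, 0.1711, 0.0715]
eef_rot: [0.001, 0.636, 0.772, 0.001]
ft_force: [5.4, 4.4, -4.3]
finger_gap: 0.0151
```

```bash
python3 s.py
```

```text
9.7 turned 40.89 Tz 0.189 F [ 5.4  4.4 -4.3] gap 0.015135948579285463
```

>>> step_arm([
  {"tx": 0,"ty": 0,"tz": 0,"ax": 0,"ay": 0,"az": 2,"claw": 1},
  {"tx": 0,"ty": 0,"tz": 0,"ax": 0,"ay": 0,"az": 2,"claw": 1},
])

```text
t: 9.87
tcp_pos: [0.6129, 0.1711, 0.0715]
eef_rot: [0.001, 0.65, 0.76, 0.001]
ft_force: [6.2, 4.3, -4.7]
finger_gap: 0.0152
```

```bash
python3 s.py
```

```text
9.87 turned 42.96 Tz -0.306 F [ 6.2  4.3 -4.7] gap 0.015229771252148722
```

>>> step_arm([
  {"tx": 0,"ty": 0,"tz": 0,"ax": 0,"ay": 0,"az": 2,"claw": 1},
  {"tx": 0,"ty": 0,"tz": 0,"ax": 0,"ay": 0,"az": 2,"claw": 1},
])

```text
t: 10.03
tcp_pos: [0.613, 0.1711, 0.0715]
eef_rot: [0.0, 0.663, 0.749, 0.001]
ft_force: [5.6, 4.9, -4.4]
finger_gap: 0.0154
```

```bash
python3 s.py
```

```text
10.03 turned 44.98 Tz -0.39 F [ 5.6  4.9 -4.4] gap 0.015359478843089204
```

>>> step_arm([
  {"tx": 0,"ty": 0,"tz": 0,"ax": 0,"ay": 0,"az": 2,"claw": 1},
  {"tx": 0,"ty": 0,"tz": 0,"ax": 0,"ay": 0,"az": 2,"claw": 1},
])

```text
t: 10.2
tcp_pos: [0.613, 0.1711, 0.0715]
eef_rot: [0.0, 0.676, 0.737, 0.001]
ft_force: [5.4, 5.2, -4.6]
finger_gap: 0.0154
```

```bash
python3 s.py
```

```text
10.2 turned 46.99 Tz -0.322 F [ 5.4  5.2 -4.6] gap 0.015384209968213833
```

>>> step_arm([
  {"tx": 0,"ty": 0,"tz": 0,"ax": 0,"ay": 0,"az": 2,"claw": 1},
  {"tx": 0,"ty": 0,"tz": 0,"ax": 0,"ay": 0,"az": 2,"claw": 1},
])

```text
t: 10.37
tcp_pos: [0.613, 0.1711, 0.0715]
eef_rot: [0.0, 0.689, 0.725, 0.002]
ft_force: [6.0, 4.8, -4.5]
finger_gap: 0.0155
```

```bash
python3 s.py
```

```text
10.37 turned 48.99 Tz -0.324 F [ 6.   4.8 -4.5] gap 0.015481521453870032
```

>>> step_arm([
  {"tx": 0,"ty": 0,"tz": 0,"ax": 0,"ay": 0,"az": 2,"claw": 1},
  {"tx": 0,"ty": 0,"tz": 0,"ax": 0,"ay": 0,"az": 2,"claw": 1},
])

```text
t: 10.53
tcp_pos: [0.6131, 0.1711, 0.0715]
eef_rot: [0.0, 0.701, 0.713, 0.002]
ft_force: [6.7, 5.0, -4.4]
finger_gap: 0.0153
```

```bash
python3 s.py
```

```text
10.53 turned 50.97 Tz -0.119 F [ 6.7  5.  -4.4] gap 0.01527887493238736
```

>>> step_arm([
  {"tx": 0,"ty": 0,"tz": 0,"ax": 0,"ay": 0,"az": 2,"claw": 1},
  {"tx": 0,"ty": 0,"tz": 0,"ax": 0,"ay": 0,"az": 2,"claw": 1},
])

```text
t: 10.7
tcp_pos: [0.6131, 0.1711, 0.0715]
eef_rot: [0.001, 0.713, 0.701, 0.002]
ft_force: [6.2, 5.2, -5.0]
finger_gap: 0.0154
```

```bash
python3 s.py
```

```text
10.7 turned 52.94 Tz 0.045 F [ 6.2  5.2 -5. ] gap 0.015406327165904276
```

>>> step_arm([
  {"tx": 0,"ty": 0,"tz": 0,"ax": 0,"ay": 0,"az": 2,"claw": 1},
  {"tx": 0,"ty": 0,"tz": 0,"ax": 0,"ay": 0,"az": 2,"claw": 1},
])

```text
t: 10.87
tcp_pos: [0.6131, 0.1711, 0.0715]
eef_rot: [0.001, 0.725, 0.689, 0.002]
ft_force: [7.4, 4.4, -5.7]
finger_gap: 0.0153
```

```bash
python3 s.py
```

```text
10.87 turned 54.9 Tz 0.273 F [ 7.4  4.4 -5.7] gap 0.015345120291616195
```

>>> step_arm([
  {"tx": 0,"ty": 0,"tz": 0,"ax": 0,"ay": 0,"az": 2,"claw": 1},
  {"tx": 0,"ty": 0,"tz": 0,"ax": 0,"ay": 0,"az": 2,"claw": 1},
])

```text
t: 11.03
tcp_pos: [0.6132, 0.1711, 0.0715]
eef_rot: [0.001, 0.737, 0.676, 0.002]
ft_force: [6.0, 4.4, -5.4]
finger_gap: 0.0154
```

```bash
python3 s.py
```

```text
11.03 turned 56.88 Tz 0.387 F [ 6.   4.4 -5.4] gap 0.01542722527926282
```

>>> step_arm([
  {"tx": 0,"ty": 0,"tz": 0,"ax": 0,"ay": 0,"az": 2,"claw": 1},
  {"tx": 0,"ty": 0,"tz": 0,"ax": 0,"ay": 0,"az": 2,"claw": 1},
])

```text
t: 11.2
tcp_pos: [0.6132, 0.1711, 0.0715]
eef_rot: [0.001, 0.749, 0.663, 0.002]
ft_force: [7.7, 4.5, -5.3]
finger_gap: 0.0156
```

```bash
python3 s.py
```

```text
11.2 turned 58.88 Tz 0.374 F [ 7.7  4.5 -5.3] gap 0.015585685303701543
```

>>> step_arm([
  {"tx": 0,"ty": 0,"tz": 0,"ax": 0,"ay": 0,"az": 2,"claw": 1},
  {"tx": 0,"ty": 0,"tz": 0,"ax": 0,"ay": 0,"az": 2,"claw": 1},
])

```text
t: 11.37
tcp_pos: [0.6133, 0.1711, 0.0715]
eef_rot: [0.001, 0.76, 0.65, 0.002]
ft_force: [6.4, 4.7, -5.0]
finger_gap: 0.0154
```

```bash
python3 s.py
```

```text
11.37 turned 60.9 Tz 0.329 F [ 6.4  4.7 -5. ] gap 0.015417884108401439
```

Click 3 is at about 52°, and the fourth is wide, so its notch should be near 72°. Five more steps, watching for the snap.

>>> step_arm([
  {"tx": 0,"ty": 0,"tz": 0,"ax": 0,"ay": 0,"az": 2,"claw": 1},
  {"tx": 0,"ty": 0,"tz": 0,"ax": 0,"ay": 0,"az": 2,"claw": 1},
])

```text
t: 11.53
tcp_pos: [0.6133, 0.1711, 0.0715]
eef_rot: [0.001, 0.772, 0.636, 0.002]
ft_force: [6.5, 4.2, -5.4]
finger_gap: 0.0156
```

```bash
python3 s.py
```

```text
11.53 turned 62.94 Tz -0.088 F [ 6.5  4.2 -5.4] gap 0.015552562267325513
```

>>> step_arm([
  {"tx": 0,"ty": 0,"tz": 0,"ax": 0,"ay": 0,"az": 2,"claw": 1},
  {"tx": 0,"ty": 0,"tz": 0,"ax": 0,"ay": 0,"az": 2,"claw": 1},
])

```text
t: 11.7
tcp_pos: [0.6134, 0.1711, 0.0715]
eef_rot: [0.001, 0.783, 0.622, 0.002]
ft_force: [6.9, 3.7, -5.8]
finger_gap: 0.0151
```

```bash
python3 s.py
```

```text
11.7 turned 64.98 Tz -0.325 F [ 6.9  3.7 -5.8] gap 0.015063425047615948
```

>>> step_arm([
  {"tx": 0,"ty": 0,"tz": 0,"ax": 0,"ay": 0,"az": 2,"claw": 1},
  {"tx": 0,"ty": 0,"tz": 0,"ax": 0,"ay": 0,"az": 2,"claw": 1},
])

```text
t: 11.87
tcp_pos: [0.6134, 0.1711, 0.0715]
eef_rot: [0.0, 0.794, 0.608, 0.002]
ft_force: [7.3, 4.1, -5.9]
finger_gap: 0.0156
```

```bash
python3 s.py
```

```text
11.87 turned 67.0 Tz -0.321 F [ 7.3  4.1 -5.9] gap 0.01560947357970003
```

>>> step_arm([
  {"tx": 0,"ty": 0,"tz": 0,"ax": 0,"ay": 0,"az": 2,"claw": 1},
  {"tx": 0,"ty": 0,"tz": 0,"ax": 0,"ay": 0,"az": 2,"claw": 1},
])

```text
t: 12.03
tcp_pos: [0.6134, 0.1711, 0.0715]
eef_rot: [0.0, 0.804, 0.594, 0.002]
ft_force: [8.3, 4.0, -6.0]
finger_gap: 0.015
```

```bash
python3 s.py
```

```text
12.03 turned 68.99 Tz -0.355 F [ 8.3  4.  -6. ] gap 0.015014754206976068
```

>>> step_arm([
  {"tx": 0,"ty": 0,"tz": 0,"ax": 0,"ay": 0,"az": 2,"claw": 1},
  {"tx": 0,"ty": 0,"tz": 0,"ax": 0,"ay": 0,"az": 2,"claw": 1},
])

```text
t: 12.2
tcp_pos: [0.6135, 0.171, 0.0716]
eef_rot: [0.001, 0.814, 0.58, 0.002]
ft_force: [6.6, 3.9, -6.6]
finger_gap: 0.0151
```

```bash
python3 s.py
```

```text
12.2 turned 70.98 Tz -0.212 F [ 6.6  3.9 -6.6] gap 0.015097187996267157
```

Fourth snap felt at about 62°. Centring in the notch, then releasing.

>>> step_arm([
  {"tx": 0,"ty": 0,"tz": 0,"ax": 0,"ay": 0,"az": 1.5,"claw": 1},
  {"tx": 0,"ty": 0,"tz": 0,"ax": 0,"ay": 0,"az": 1.5,"claw": 1},
  {"tx": 0,"ty": 0,"tz": 0,"ax": 0,"ay": 0,"az": 1.5,"claw": -1},
  {"tx": 0,"ty": 0,"tz": 0,"ax": 0,"ay": 0,"az": 1.5,"claw": -1},
  {"tx": 0,"ty": 0,"tz": 0,"ax": 0,"ay": 0,"az": 1.5,"claw": -1},
  {"tx": 0,"ty": 0,"tz": 0,"ax": 0,"ay": 0,"az": 1.5,"claw": -1},
  {"tx": 0,"ty": 0,"tz": 0,"ax": 0,"ay": 0,"az": 1.5,"claw": -1},
  {"tx": 0,"ty": 0,"tz": 0,"ax": 0,"ay": 0,"az": 1.5,"claw": -1},
])

```text
t: 12.87
tcp_pos: [0.6118, 0.1703, 0.0715]
eef_rot: [-0.0, 0.822, 0.57, -0.0]
ft_force: [-1.0, -0.7, -0.2]
finger_gap: 0.0532
```

>>> step_arm([
  {"tx": 0,"ty": 0,"tz": -20,"ax": 0,"ay": 0,"az": 0,"claw": -1},
  {"tx": 0,"ty": 0,"tz": -50,"ax": 0,"ay": 0,"az": 0,"claw": -1},
  {"tx": 0,"ty": 0,"tz": -85,"ax": 0,"ay": 0,"az": 0,"claw": -1},
  {"tx": 0,"ty": 0,"tz": -120,"ax": 0,"ay": 0,"az": 0,"claw": -1},
  {"tx": 0,"ty": 0,"tz": -150,"ax": 0,"ay": 0,"az": 0,"claw": -1},
  {"tx": 0,"ty": 0,"tz": -178,"ax": 0,"ay": 0,"az": 0,"claw": -1},
  {"tx": 0,"ty": 0,"tz": -178,"ax": 0,"ay": 0,"az": 0,"claw": -1},
  {"tx": 0,"ty": 0,"tz": -178,"ax": 0,"ay": 0,"az": 0,"claw": -1},
])

```text
t: 13.53
tcp_pos: [0.6131, 0.1705, 0.2519]
eef_rot: [0.001, 0.822, 0.57, 0.002]
ft_force: [-0.6, -0.1, -0.9]
finger_gap: 0.0919
```

```bash
cat > m.py <<'E'
from h import *
import sys
def jig(c):
    P=cloud(c); J=np.array([.6160,.0600]); a=np.radians(2.02); ex=np.array([np.cos(a),np.sin(a)]); ey=np.array([-np.sin(a),np.cos(a)])
    D=P[...,:2]-J; return P,D@ex,D@ey
def prof(c,lo,hi):
    P,jx,jy=jig(c)
    for y in np.arange(lo,hi,.002):
        m=(abs(jx)<.01)&(abs(jy-y)<.001)
        if m.any(): print(round(y*1e3),m.sum(),round(np.median(P[...,2][m])*1e3,1),np.median(c['frame'][m],0).astype(int).tolist(),end=' | ')
    print()
E
python3 - <<'E'
from m import *
st(); c=cam('wrist','w3.png'); measure(c); prof(c,-.035,-.023); prof(c,.02,.08)
E
```

```text
t 13.5333 tcp [0.6131 0.1705 0.2519] rot [0.0012 0.8219 0.5696 0.0019] F [-0.64 -0.13 -0.88] T [-0.032 -0.045 -0.001] gap 0.0919 q [ 0.082  0.282  1.337 -0.     1.519  0.44 ]
table z 0.00035323159088634926
jig rect mm ((615.6946411132812, 71.72828674316406), (121.06825256347656, 288.0348205566406), 1.9665683507919312) [[550.2999877929688, 213.60000610351562], [560.0999755859375, -74.30000305175781], [681.0999755859375, -70.0999984741211], [671.2999877929688, 217.6999969482422]]
blank ((617.675537109375, -6.855506896972656), (29.540647506713867, 74.43081665039062), 1.68183434009552) z 0.026320103519995808
housing ((612.23291015625, 170.6769256591797), (90.7177963256836, 80.52587127685547), 1.7624809741973877) 0.05615151379752481
bar top 618 ((612.1845092773438, 171.06460571289062), (44.98408508300781, 15.490839004516602), 69.56349182128906) z 0.09945426077504949
-35 13 26.4 [40, 34, 31] | -33 20 26.6 [40, 34, 30] | -31 49 24.4 [27, 24, 21] | -29 29 16.9 [106, 84, 54] | -27 16 16.2 [114, 91, 59] | -25 15 16.1 [113, 90, 58] | -23 20 16.6 [112, 89, 57] | 
20 16 16.3 [175, 144, 96] | 22 19 16.3 [175, 145, 96] | 24 21 16.5 [175, 145, 96] | 26 17 16.5 [175, 145, 96] | 28 19 16.6 [175, 145, 96] | 30 19 16.6 [174, 145, 96] | 32 20 16.9 [175, 146, 96] | 34 22 16.0 [175, 145, 96] | 36 20 16.2 [175, 145, 96] | 38 18 16.5 [175, 145, 95] | 40 21 16.2 [175, 144, 96] | 42 21 16.1 [175, 145, 97] | 44 18 16.4 [175, 145, 96] | 46 18 16.2 [177, 146, 96] | 50 12 26.0 [127, 112, 87] | 52 19 27.1 [78, 81, 84] | 54 22 26.8 [74, 77, 79] | 56 21 26.9 [73, 76, 79] | 58 23 26.7 [75, 77, 80] | 60 21 26.6 [74, 77, 80] | 62 24 25.6 [54, 55, 57] | 70 3 54.4 [149, 154, 147] | 72 21 55.7 [188, 193, 187] | 74 23 56.3 [184, 189, 183] | 76 17 56.8 [188, 193, 186] | 78 7 63.8 [140, 145, 141] |
```

The dial turned 72.4° and the stop's face moved from about jig y = 24 to 49.5 mm, so both confirm the fourth notch. Next I'll go behind the blank.

```bash
python3 - <<'E'
from h import *
go([.624,-.165,.20],2)
E
```

```text
shift [-309.8  129.1   49.4] yaw 69.45 az 67.45 tilt z [ 2.e-04 -1.e-04 -1.e+00]
```

>>> step_arm([
  {"tx": -30,"ty": 12,"tz": 0,"ax": 0,"ay": 0,"az": 7,"claw": -0.5},
  {"tx": -60,"ty": 25,"tz": 0,"ax": 0,"ay": 0,"az": 14,"claw": 1},
  {"tx": -95,"ty": 39,"tz": 0,"ax": 0,"ay": 0,"az": 21,"claw": 1},
  {"tx": -130,"ty": 54,"tz": 0,"ax": 0,"ay": 0,"az": 28,"claw": 1},
  {"tx": -165,"ty": 68,"tz": 0,"ax": 0,"ay": 0,"az": 35,"claw": 1},
  {"tx": -200,"ty": 83,"tz": 0,"ax": 0,"ay": 0,"az": 42,"claw": 1},
  {"tx": -235,"ty": 97,"tz": 0,"ax": 0,"ay": 0,"az": 49,"claw": 1},
  {"tx": -270,"ty": 112,"tz": 0,"ax": 0,"ay": 0,"az": 56,"claw": 1},
])

```text
t: 14.25
tcp_pos: [0.6205, -0.123, 0.2468]
eef_rot: [-0.001, 0.993, 0.114, -0.002]
ft_force: [0.5, 0.0, -0.5]
finger_gap: 0.0406
```

```bash
python3 - <<'E'
from h import *
st(); go([.624,-.175,.12],2)
E
```

```text
t 14.25 tcp [ 0.6205 -0.123   0.2468] rot [-0.0011  0.9935  0.1141 -0.002 ] F [ 0.5  0.  -0.5] T [ 0.011  0.01  -0.061] gap 0.0406 q [-0.386  0.282  1.347  0.     1.518  0.956]
shift [ -7.9  51.8 126.7] yaw 13.1 az 11.1 tilt z [-0.0042  0.0017 -1.    ]
```

>>> step_arm([
  {"tx": -4,"ty": 30,"tz": 10,"ax": 0,"ay": 0,"az": 6,"claw": 1},
  {"tx": -8,"ty": 52,"tz": 40,"ax": 0,"ay": 0,"az": 11,"claw": 1},
  {"tx": -8,"ty": 52,"tz": 75,"ax": 0,"ay": 0,"az": 11,"claw": 1},
  {"tx": -8,"ty": 52,"tz": 105,"ax": 0,"ay": 0,"az": 11,"claw": 1},
  {"tx": -8,"ty": 52,"tz": 126,"ax": 0,"ay": 0,"az": 11,"claw": 1},
  {"tx": -8,"ty": 52,"tz": 126,"ax": 0,"ay": 0,"az": 11,"claw": 1},
  {"tx": -8,"ty": 52,"tz": 126,"ax": 0,"ay": 0,"az": 11,"claw": 1},
])

```text
t: 14.83
tcp_pos: [0.6243, -0.1732, 0.1205]
eef_rot: [-0.001, 1.0, 0.021, -0.003]
ft_force: [1.0, -0.4, 0.3]
finger_gap: 0.0004
```

```bash
python3 - <<'E'
from m import *
st(); go([.624,-.175,.0195],2)
c=cam('wrist','w4.png'); P,jx,jy=jig(c)
b=(c['frame'].max(-1)<60)&(P[...,2]>.022)&(P[...,2]<.03)&(abs(jx)<.02)&(jy>-.22)&(jy<0); Q=P[b][:,:2]*1e3
print('blank',b.sum(),cv2.minAreaRect(Q.astype(np.float32)),'jy',jy[b].min(),jy[b].max())
E
```

```text
t 14.8333 tcp [ 0.6243 -0.1732  0.1205] rot [-0.0014  0.9998  0.0214 -0.0027] F [ 1.01 -0.39  0.31] T [ 0.031 -0.004 -0.032] gap 0.0004 q [-0.457  0.406  1.441 -0.     1.3    1.071]
shift [  0.2   2.1 101. ] yaw 2.45 az 0.45 tilt z [-0.0055  0.0026 -1.    ]
blank 4470 ((620.0121459960938, -50.056419372558594), (30.327816009521484, 159.5866241455078), 2.0232129096984863) jy -0.18992270697958177 -0.030335871347167462
```

View pics/w4.png

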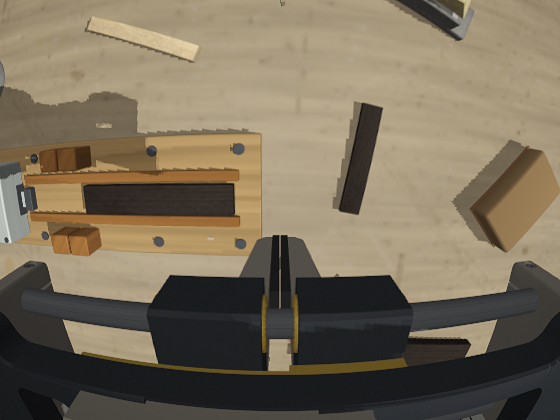

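Wrist view: the blank runs from pixel (85,199) to (235,199) with its rear at jig y = -190 mm. The closed, tapering fingers are at (280,240), clear behind it. The small look-alike is off to the side at (360,160). Lowering the fingers behind the blank.

>>> step_arm([
  {"tx": 0,"ty": 0,"tz": 30,"ax": 0,"ay": 0,"az": 0,"claw": 1},
  {"tx": 0,"ty": 0,"tz": 60,"ax": 0,"ay": 0,"az": 0,"claw": 1},
  {"tx": 0,"ty": 0,"tz": 85,"ax": 0,"ay": 0,"az": 0,"claw": 1},
  {"tx": 0,"ty": 0,"tz": 99,"ax": 0,"ay": 0,"az": 0,"claw": 1},
  {"tx": 0,"ty": 0,"tz": 99,"ax": 0,"ay": 0,"az": 0,"claw": 1},
  {"tx": 0,"ty": 0,"tz": 99,"ax": 0,"ay": 0,"az": 0,"claw": 1},
  {"tx": 0,"ty": 0,"tz": 99,"ax": 0,"ay": 0,"az": 0,"claw": 1},
  {"tx": 0,"ty": 0,"tz": 99,"ax": 0,"ay": 0,"az": 0,"claw": 1},
])

```text
t: 15.55
tcp_pos: [0.6282, -0.175, 0.0273]
eef_rot: [0.001, 1.0, 0.021, 0.002]
ft_force: [-0.3, -0.7, 0.1]
finger_gap: 0.0005
```

```bash
python3 - <<'E'
from m import *
s=st(); J=np.array([616,60.]);a=np.radians(2.02);d=np.array(s['tcp_pos'][:2])*1e3-J
print('jig xy',d@[np.cos(a),np.sin(a)],d@[-np.sin(a),np.cos(a)]); go([.624,-.165,.0195],2)
E
```

```text
t 15.55 tcp [ 0.6282 -0.175   0.0273] rot [0.0011 0.9998 0.0214 0.0021] F [-0.3  -0.69  0.06] T [0.036 0.03  0.024] gap 0.0005 q [-0.457  0.513  1.494 -0.     1.13   1.071]
jig xy 3.947999967629981 -235.3171303592899
shift [ -3.8 -10.2   7.8] yaw 2.45 az 0.45 tilt z [ 0.0042 -0.0021 -1.    ]
```

>>> step_arm([
  {"tx": -4,"ty": 0,"tz": 4,"ax": 0,"ay": 0,"az": 0.4,"claw": 1},
  {"tx": -4,"ty": 0,"tz": 7,"ax": 0,"ay": 0,"az": 0.4,"claw": 1},
  {"tx": -4,"ty": -4,"tz": 7,"ax": 0,"ay": 0,"az": 0.4,"claw": 1},
  {"tx": -4,"ty": -8,"tz": 7,"ax": 0,"ay": 0,"az": 0.4,"claw": 1},
  {"tx": -4,"ty": -8,"tz": 7,"ax": 0,"ay": 0,"az": 0.4,"claw": 1},
  {"tx": -4,"ty": -8,"tz": 7,"ax": 0,"ay": 0,"az": 0.4,"claw": 1},
])

```text
t: 16.05
tcp_pos: [0.622, -0.1659, 0.0176]
eef_rot: [-0.0, 1.0, 0.018, 0.0]
ft_force: [-0.1, -0.0, 0.2]
finger_gap: 0.0006
```

```bash
cat > p.py <<'E'
from m import *
s=st(); J=np.array([616,60.]);a=np.radians(2.02);d=np.array(s['tcp_pos'][:2])*1e3-J
print('jig xy',d@[np.cos(a),np.sin(a)],d@[-np.sin(a),np.cos(a)]); go([.624,-.165,.0195],2)
c=cam('wrist','p.png'); P,jx,jy=jig(c)
b=(c['frame'].max(-1)<60)&(P[...,2]>.022)&(P[...,2]<.03)&(abs(jx)<.022)&(jy>-.22)&(jy<.062)
n,L,S,_=cv2.connectedComponentsWithStats(b.astype(np.uint8)); b=L==1+np.argmax(S[1:,4]); Q=P[b][:,:2]*1e3
print('blank',b.sum(),cv2.minAreaRect(Q.astype(np.float32)),'jx',np.median(jx[b]),'jy',jy[b].min(),jy[b].max())
E
python3 p.py
```

```text
t 16.05 tcp [ 0.622  -0.1659  0.0176] rot [-0.      0.9998  0.0181  0.    ] F [-0.1  -0.05  0.24] T [ 0.021  0.008 -0.063] gap 0.0006 q [-0.448  0.51   1.52   0.     1.112  1.087]
jig xy -1.9502736879360738 -225.9742830802816
shift [ 2.  -0.8 -1.9] yaw 2.08 az 0.08 tilt z [ 0.  0. -1.]
blank 7088 ((619.9935913085938, -50.19969940185547), (30.289810180664062, 160.16664123535156), 1.9694820642471313) jx 0.0035667921100506405 jy -0.1903633690555934 -0.03018513492132886
```

>>> step_arm([
  {"tx": 2,"ty": -1,"tz": -2.5,"ax": 0,"ay": 0,"az": 0,"claw": 1},
  {"tx": 2,"ty": -4,"tz": -2.5,"ax": 0,"ay": 0,"az": 0,"claw": 1},
  {"tx": 2,"ty": -8,"tz": -2.5,"ax": 0,"ay": 0,"az": 0,"claw": 1},
  {"tx": 2,"ty": -12,"tz": -2.5,"ax": 0,"ay": 0,"az": 0,"claw": 1},
  {"tx": 2,"ty": -16,"tz": -2.5,"ax": 0,"ay": 0,"az": 0,"claw": 1},
  {"tx": 2,"ty": -20,"tz": -2.5,"ax": 0,"ay": 0,"az": 0,"claw": 1},
  {"tx": 2,"ty": -24,"tz": -2.5,"ax": 0,"ay": 0,"az": 0,"claw": 1},
  {"tx": 2,"ty": -28,"tz": -2.5,"ax": 0,"ay": 0,"az": 0,"claw": 1},
])

```text
t: 16.77
tcp_pos: [0.6229, -0.1377, 0.0199]
eef_rot: [-0.0, 1.0, 0.018, -0.0]
ft_force: [0.2, 0.9, 0.1]
finger_gap: 0.0003
```

```bash
python3 p.py
```

```text
t 16.7667 tcp [ 0.6229 -0.1377  0.0199] rot [-0.000e+00  9.998e-01  1.790e-02 -1.000e-04] F [0.15 0.92 0.12] T [ 0.066 -0.039 -0.056] gap 0.0003 q [-0.407  0.494  1.538  0.     1.11   1.128]
jig xy -0.11274653595270477 -197.81852924331065
shift [ 0.2 27.3  0.4] yaw 2.05 az 0.05 tilt z [-2.e-04  1.e-04 -1.e+00]
blank 7283 ((619.0841064453125, -49.419769287109375), (31.97623634338379, 159.57745361328125), 1.853699803352356) jx 0.004376863290580075 jy -0.1892920372125635 -0.02967772388475374
```

>>> step_arm([
  {"tx": 0,"ty": -4,"tz": 0,"ax": 0,"ay": 0,"az": 0,"claw": 1},
  {"tx": 0,"ty": -8,"tz": 0,"ax": 0,"ay": 0,"az": 0,"claw": 1},
  {"tx": 0,"ty": -12,"tz": 0,"ax": 0,"ay": 0,"az": 0,"claw": 1},
  {"tx": 0,"ty": -16,"tz": 0,"ax": 0,"ay": 0,"az": 0,"claw": 1},
  {"tx": 0,"ty": -20,"tz": 0,"ax": 0,"ay": 0,"az": 0,"claw": 1},
  {"tx": 0,"ty": -24,"tz": 0,"ax": 0,"ay": 0,"az": 0,"claw": 1},
])

```text
t: 17.32
tcp_pos: [0.6221, -0.1139, 0.02]
eef_rot: [0.0, 1.0, 0.018, 0.0]
ft_force: [0.0, 0.3, -0.2]
finger_gap: 0.0006
```

```bash
python3 p.py
```

```text
t 17.3167 tcp [ 0.6221 -0.1139  0.02  ] rot [0.     0.9998 0.0179 0.    ] F [ 0.04  0.27 -0.16] T [ 0.014  0.018 -0.006] gap 0.0006 q [-0.372  0.481  1.555 -0.     1.105  1.163]
jig xy -0.055543816188919265 -173.9653129536286
shift [ 0.1 51.2  0.5] yaw 2.05 az 0.05 tilt z [ 0. -0. -1.]
blank 7118 ((619.549560546875, -49.30458068847656), (31.91336441040039, 158.91207885742188), 2.503985643386841) jx 0.004142645318424797 jy -0.18869905392899794 -0.029900819509082167
```

View pics/p.png

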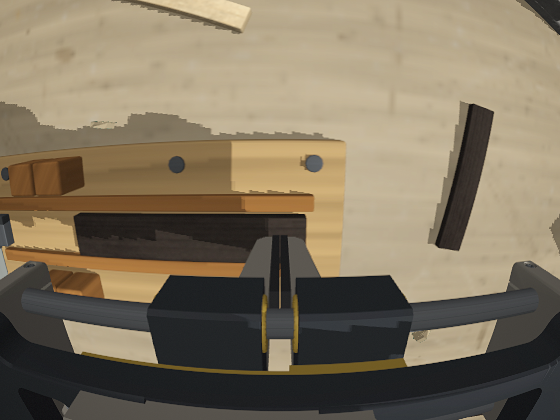

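The picture shows the blank unmoved, rear at column 305, while the fingertips at (280,240) appear to overlap it with no force. I'll check the fingertips' true height before moving on.

```bash
python3 - <<'E'
from m import *
s=st(); c=cam('wrist'); P,jx,jy=jig(c)
for v in range(228,275,4): print(v,[(u,*np.round([jx[v,u]*1e3,jy[v,u]*1e3,P[v,u,2]*1e3]).astype(int).tolist()) for u in (250,262,270,281,290,300,312)])
p=c['view']@np.array([*s['tcp_pos'],1]); d=np.array([p[0],-p[1],-p[2]]); th=np.arctan2(np.hypot(*d[:2]),d[2]); print('tcp px',c['cx']+c['f']*th*d[0]/np.hypot(*d[:2]),c['cy']+c['f']*th*d[1]/np.hypot(*d[:2]))
c=cam('side','side2.png'); P,jx,jy=jig(c); b=(c['frame'].max(-1)<60)&(P[...,2]>.022)&(P[...,2]<.03)&(abs(jx)<.017)&(jy>-.25)&(jy<.062); print(b.sum(),jy[b].min(),jy[b].max())
im=cv2.imread('pics/side2.png')[170:330,200:360]; cv2.imwrite('pics/side2c.png',cv2.resize(im,None,fx=3.7,fy=3.7))
E
```

```text
t 17.3667 tcp [ 0.622  -0.1131  0.02  ] rot [-2.000e-04  9.998e-01  1.810e-02 -1.000e-04] F [-0.59 -0.12  0.16] T [ 0.067 -0.001  0.014] gap 0.0007 q [-0.371  0.481  1.555  0.     1.105  1.164]
228 [(250, 8, -155, 26), (262, 8, -162, 26), (270, 8, -167, 27), (281, 8, -174, 27), (290, 8, -179, 26), (300, 8, -185, 26), (312, 4, -193, 16)]
232 [(250, 6, -155, 27), (262, 5, -162, 27), (270, 5, -167, 26), (281, 5, -174, 26), (290, 5, -179, 25), (300, 5, -185, 25), (312, 2, -194, 16)]
236 [(250, 2, -155, 26), (262, 3, -162, 26), (270, 3, -167, 26), (281, 9, -173, 44), (290, 3, -179, 26), (300, 70, -173, 212), (312, -1, -193, 17)]
240 [(250, 0, -155, 27), (262, 8, -163, 48), (270, 8, -168, 48), (281, 9, -173, 50), (290, 8, -178, 48), (300, 8, -184, 49), (312, -4, -194, 16)]
244 [(250, -3, -154, 26), (262, 9, -164, 55), (270, 9, -168, 56), (281, 9, -173, 56), (290, 8, -178, 54), (300, 9, -183, 55), (312, -6, -194, 17)]
248 [(250, -5, -154, 26), (262, 8, -164, 60), (270, 8, -168, 60), (281, 9, -173, 62), (290, 8, -178, 60), (300, 9, -183, 61), (312, -9, -194, 16)]
252 [(250, 9, -158, 66), (26
[... 249 characters left out ...]
2, -16, -194, 15)]
260 [(250, 9, -159, 78), (262, 10, -165, 78), (270, 10, -168, 78), (281, 9, -173, 76), (290, 9, -177, 77), (300, 9, -182, 77), (312, 9, -187, 77)]
264 [(250, 10, -160, 82), (262, 10, -165, 82), (270, 9, -168, 81), (281, 9, -173, 81), (290, 10, -177, 82), (300, 9, -182, 81), (312, 10, -187, 82)]
268 [(250, 9, -160, 85), (262, 9, -165, 85), (270, 9, -169, 85), (281, 9, -173, 85), (290, 10, -177, 86), (300, 10, -181, 86), (312, 9, -187, 85)]
272 [(250, 9, -160, 90), (262, 9, -165, 90), (270, 9, -169, 88), (281, 10, -173, 90), (290, 10, -177, 90), (300, 10, -181, 91), (312, 9, -186, 89)]
tcp px 280.35661551240725 236.70565291658738
305 -0.1811760144538652 -0.025761802855050187
```

View pics/side2c.png

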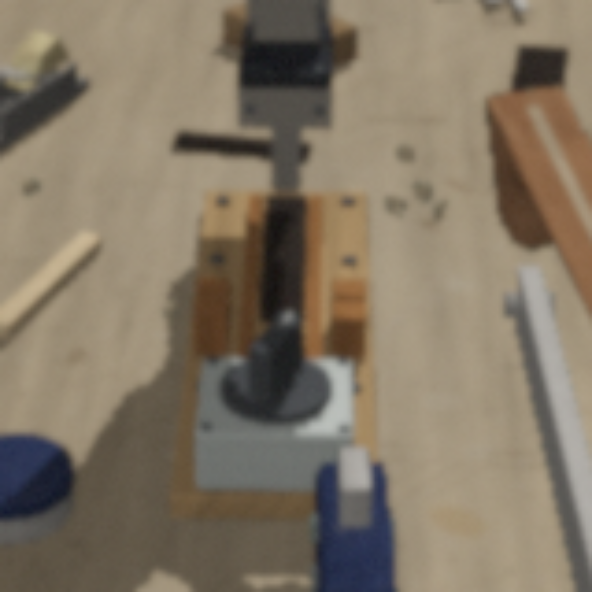

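The depth map says the fingertips end near z = 45 mm, well above the blank, although the TCP reads 20 mm. I'll back off and measure the real finger end.

>>> step_arm([
  {"tx": 0,"ty": 10,"tz": 0,"ax": 0,"ay": 0,"az": 0,"claw": 1},
  {"tx": 0,"ty": 20,"tz": 0,"ax": 0,"ay": 0,"az": 0,"claw": 1},
  {"tx": 0,"ty": 30,"tz": 0,"ax": 0,"ay": 0,"az": 0,"claw": 1},
  {"tx": 0,"ty": 36,"tz": 0,"ax": 0,"ay": 0,"az": 0,"claw": 1},
  {"tx": 0,"ty": 36,"tz": 0,"ax": 0,"ay": 0,"az": 0,"claw": 1},
  {"tx": 0,"ty": 36,"tz": 0,"ax": 0,"ay": 0,"az": 0,"claw": 1},
])

```text
t: 17.97
tcp_pos: [0.6233, -0.151, 0.02]
eef_rot: [-0.0, 1.0, 0.017, -0.0]
ft_force: [-0.4, 0.2, 0.3]
finger_gap: 0.0007
```

```bash
python3 - <<'E'
from m import *
s=st(); print('gpo',bot.grip_point_offset)
for n in ('wrist','side','scene'):
    c=cam(n); P,jx,jy=jig(c)
    m=(c['z_map']>0)&(abs(jx)<.014)&(abs(jy+.210)<.02)&(P[...,2]>.021); z=P[...,2][m]
    print(n,m.sum(),'lowest finger z',np.sort(z)[:5] if m.any() else None)
    for h in np.arange(.02,.1,.008):
        k=m&(abs(P[...,2]-h)<.004)
        if k.any(): print('   z',round(h,3),k.sum(),'jx',np.round([jx[k].min(),jx[k].max()],4),'jy',np.round([jy[k].min(),jy[k].max()],4))
E
```

```text
t 17.9667 tcp [ 0.6233 -0.151   0.02  ] rot [-1.000e-04  9.999e-01  1.710e-02 -0.000e+00] F [-0.4   0.25  0.27] T [ 0.007  0.01  -0.013] gap 0.0007 q [-0.426  0.502  1.527  0.     1.113  1.111]
gpo 0.0187
wrist 3690 lowest finger z [0.04063561 0.04109122 0.04143336 0.04156127 0.04163726]
   z 0.044 144 jx [0.0076 0.0095] jy [-0.2223 -0.1989]
   z 0.052 247 jx [0.0075 0.0096] jy [-0.2239 -0.1974]
   z 0.06 311 jx [0.0076 0.0094] jy [-0.2245 -0.1968]
   z 0.068 329 jx [0.008  0.0097] jy [-0.2256 -0.1957]
   z 0.076 439 jx [0.0085 0.0104] jy [-0.2263 -0.1953]
   z 0.084 596 jx [-0.0013  0.0101] jy [-0.2271 -0.1946]
   z 0.092 637 jx [-0.0081  0.0104] jy [-0.2274 -0.1939]
side 163 lowest finger z [0.04413506 0.04525635 0.04590764 0.04617491 0.04672322]
   z 0.044 7 jx [-0.01    0.0062] jy [-0.2022 -0.1962]
   z 0.052 16 jx [-0.01    0.0061] jy [-0.2002 -0.1934]
   z 0.06 20 jx [-0.0124  0.0062] jy [-0.2147 -0.1902]
   z 0.068 20 jx [-0.0124  0.0063] jy [-0.2122 -0.1922]
   z 0.076 18 jx [-0.0124  0.0062] jy [-0.2055 -0.1928]
   z 0.084 16 jx [-0.0124  0.0062] jy [-0.1996 -0.1901]
   z 0.092 20 jx [-0.0124  0.0062] jy [-0.1973 -0.1912]
scene 268 lowest finger z [0.02156799 0.02281845 0.02344018 0.02375214 0.02487396]
   z 0.02 4 jx [-0.0086 -0.0003] jy [-0.1952 -0.1903]
   z 0.028 5 jx [-0.0075  0.0026] jy [-0.1984 -0.19  ]
   z 0.044 13 jx [-0.008   0.0089] jy [-0.2279 -0.197 ]
   z 0.052 9 jx [-0.0094  0.0128] jy [-0.2287 -0.2105]
   z 0.06 18 jx [-0.0091  0.0101] jy [-0.2293 -0.2027]
   z 0.068 15 jx [-0.0084  0.0094] jy [-0.2297 -0.2038]
   z 0.076 16 jx [-0.0093  0.0106] jy [-0.2294 -0.2027]
   z 0.084 14 jx [-0.0091  0.0099] jy [-0.23   -0.1947]
   z 0.092 14 jx [-0.01    0.0003] jy [-0.2299 -0.2023]
```

All three cameras agree that the finger ends sit about 21 mm above the stated TCP. So I'll lower by that amount, watching the force.

>>> step_arm([
  {"tx": 0,"ty": 0,"tz": 6,"ax": 0,"ay": 0,"az": 0,"claw": 1},
  {"tx": 0,"ty": 0,"tz": 12,"ax": 0,"ay": 0,"az": 0,"claw": 1},
  {"tx": 0,"ty": 0,"tz": 15,"ax": 0,"ay": 0,"az": 0,"claw": 1},
  {"tx": 0,"ty": 0,"tz": 17,"ax": 0,"ay": 0,"az": 0,"claw": 1},
  {"tx": 0,"ty": 0,"tz": 19,"ax": 0,"ay": 0,"az": 0,"claw": 1},
  {"tx": 0,"ty": 0,"tz": 20,"ax": 0,"ay": 0,"az": 0,"claw": 1},
  {"tx": 0,"ty": 0,"tz": 20,"ax": 0,"ay": 0,"az": 0,"claw": 1},
  {"tx": 0,"ty": 0,"tz": 20,"ax": 0,"ay": 0,"az": 0,"claw": 1},
])

```text
t: 18.78
tcp_pos: [0.6235, -0.1503, 0.0001]
eef_rot: [0.0, 1.0, 0.018, 0.0]
ft_force: [0.2, 0.2, -0.1]
finger_gap: 0.0004
```

```bash
cat > q.py <<'E'
from m import *
s=st(); J=np.array([616,60.]);a=np.radians(2.02);d=np.array(s['tcp_pos'][:2])*1e3-J
t=np.array([d@[np.cos(a),np.sin(a)],d@[-np.sin(a),np.cos(a)]])/1e3; print('jig xy mm',t*1e3)
for n in ('wrist','scene','side'):
    c=cam(n); P,jx,jy=jig(c); z=P[...,2]
    m=(c['z_map']>0)&(abs(jx-t[0])<.012)&(abs(jy-t[1])<.013)&(z>.028)&(z<.06)
    if n=='wrist': m&=(jx>.006)
    print(n,'finger z',np.sort(z[m])[:4].round(4))
    if n=='side' : continue
    b=(c['frame'].max(-1)<62)&(z>.0235)&(z<.029)&(abs(jx)<.02)&(jy>t[1]+.008)&(jy<.06)
    k,L,S,_=cv2.connectedComponentsWithStats(b.astype(np.uint8)); b=L==1+np.argmax(S[1:,4]); print('  blank jy',b.sum(),jy[b].min(),jy[b].max())
E
python3 q.py
```

```text
t 18.7833 tcp [ 6.235e-01 -1.503e-01  1.000e-04] rot [0.000e+00 9.998e-01 1.780e-02 1.000e-04] F [ 0.21  0.17 -0.13] T [0.052 0.031 0.041] gap 0.0004 q [-0.425  0.529  1.533  0.     1.08   1.111]
jig xy mm [ 4.61160186e-02 -2.10404371e+02]
wrist finger z [0.028  0.0281 0.0282 0.0283]
  blank jy 8576 -0.19026063890303718 -0.030008836731475752
scene finger z [0.0284 0.0289 0.0297 0.0301]
  blank jy 208 -0.19492911637711 -0.03483905164331881
side finger z [0.0281 0.0287 0.0308 0.0328]
```

>>> step_arm([
  {"tx": 0,"ty": -3,"tz": 1,"ax": 0,"ay": 0,"az": 0,"claw": 1},
  {"tx": 0,"ty": -6,"tz": 1,"ax": 0,"ay": 0,"az": 0,"claw": 1},
  {"tx": 0,"ty": -9,"tz": 1,"ax": 0,"ay": 0,"az": 0,"claw": 1},
  {"tx": 0,"ty": -12,"tz": 1,"ax": 0,"ay": 0,"az": 0,"claw": 1},
  {"tx": 0,"ty": -15,"tz": 1,"ax": 0,"ay": 0,"az": 0,"claw": 1},
  {"tx": 0,"ty": -18,"tz": 1,"ax": 0,"ay": 0,"az": 0,"claw": 1},
  {"tx": 0,"ty": -20,"tz": 1,"ax": 0,"ay": 0,"az": 0,"claw": 1},
])

```text
t: 19.52
tcp_pos: [0.6226, -0.1298, -0.001]
eef_rot: [-0.0, 1.0, 0.018, -0.0]
ft_force: [0.8, 0.2, -0.6]
finger_gap: 0.0002
```

```bash
python3 q.py
```

```text
t 19.5167 tcp [ 0.6226 -0.1298 -0.001 ] rot [-0.000e+00  9.998e-01  1.790e-02 -1.000e-04] F [ 0.78  0.17 -0.57] T [-0.072  0.038  0.002] gap 0.0002 q [-0.395  0.519  1.549  0.     1.073  1.14 ]
jig xy mm [-8.1245307e-02 -1.8990650e+02]
wrist finger z [0.0281 0.0282 0.0282 0.0282]
  blank jy 9145 -0.17640379250079036 -0.016332018662987547
scene finger z [0.0282 0.0288 0.029  0.03  ]
  blank jy 193 -0.15668663152360512 -0.02375782958052774
side finger z [0.0286 0.0296 0.0317 0.0353]
```

The blank now moves with the fingers and its end is at jig y = -16 mm. Continuing at an easy pace.

>>> step_arm([
  {"tx": 0,"ty": -3,"tz": 0,"ax": 0,"ay": 0,"az": 0,"claw": 1},
  {"tx": 0,"ty": -6,"tz": 0,"ax": 0,"ay": 0,"az": 0,"claw": 1},
  {"tx": 0,"ty": -10,"tz": 0,"ax": 0,"ay": 0,"az": 0,"claw": 1},
  {"tx": 0,"ty": -14,"tz": 0,"ax": 0,"ay": 0,"az": 0,"claw": 1},
  {"tx": 0,"ty": -18,"tz": 0,"ax": 0,"ay": 0,"az": 0,"claw": 1},
  {"tx": 0,"ty": -22,"tz": 0,"ax": 0,"ay": 0,"az": 0,"claw": 1},
  {"tx": 0,"ty": -25,"tz": 0,"ax": 0,"ay": 0,"az": 0,"claw": 1},
  {"tx": 0,"ty": -28,"tz": 0,"ax": 0,"ay": 0,"az": 0,"claw": 1},
])

```text
t: 20.33
tcp_pos: [0.6217, -0.1019, -0.001]
eef_rot: [0.0, 1.0, 0.018, 0.0]
ft_force: [-0.3, 0.0, 0.4]
finger_gap: 0.0004
```

>>> step_arm([
  {"tx": 0,"ty": -3,"tz": 0,"ax": 0,"ay": 0,"az": 0,"claw": 1},
  {"tx": 0,"ty": -6,"tz": 0,"ax": 0,"ay": 0,"az": 0,"claw": 1},
  {"tx": 0,"ty": -10,"tz": 0,"ax": 0,"ay": 0,"az": 0,"claw": 1},
  {"tx": 0,"ty": -14,"tz": 0,"ax": 0,"ay": 0,"az": 0,"claw": 1},
  {"tx": 0,"ty": -18,"tz": 0,"ax": 0,"ay": 0,"az": 0,"claw": 1},
  {"tx": 0,"ty": -21,"tz": 0,"ax": 0,"ay": 0,"az": 0,"claw": 1},
  {"tx": 0,"ty": -24,"tz": 0,"ax": 0,"ay": 0,"az": 0,"claw": 1},
])

```text
t: 20.92
tcp_pos: [0.6208, -0.0779, -0.001]
eef_rot: [0.0, 1.0, 0.018, 0.0]
ft_force: [-0.2, 0.1, -0.4]
finger_gap: 0.0001
```

```bash
python3 q.py; python3 -c "
from m import *
c=cam('wrist'); prof(c,.02,.066)"
```

```text
t 20.9167 tcp [ 0.6208 -0.0779 -0.001 ] rot [0.     0.9998 0.0179 0.    ] F [-0.21  0.12 -0.4 ] T [-0.069 -0.004 -0.083] gap 0.0001 q [-0.318  0.496  1.582 -0.     1.063  1.217]
jig xy mm [-4.49756617e-02 -1.38011233e+02]
wrist finger z [0.028  0.028  0.0281 0.0281]
  blank jy 9418 -0.12434525966394362 0.03547521340359773
scene finger z [0.0299 0.0301 0.0302 0.0304]
  blank jy 180 -0.12720097058148477 0.03491106446130921
side finger z [0.0283 0.0285 0.0288 0.0288]
20 52 26.0 [45, 37, 33] | 22 59 26.2 [35, 30, 27] | 24 54 26.2 [46, 39, 35] | 26 56 26.1 [32, 28, 25] | 28 50 26.3 [32, 28, 25] | 30 53 26.3 [33, 28, 25] | 32 53 26.2 [33, 28, 25] | 34 49 26.2 [31, 27, 25] | 36 15 26.0 [53, 42, 31] | 46 23 16.5 [134, 109, 72] | 48 62 16.6 [129, 104, 69] | 50 255 21.7 [51, 52, 53] | 52 72 26.1 [53, 56, 57] | 54 45 26.6 [53, 55, 57] | 56 42 26.5 [52, 54, 55] | 58 40 26.7 [53, 55, 57] | 60 45 26.8 [73, 76, 80] | 62 9 25.8 [82, 85, 88] | 64 5 24.4 [176, 180, 176] |
```

>>> step_arm([
  {"tx": 0,"ty": -2,"tz": 0,"ax": 0,"ay": 0,"az": 0,"claw": 1},
  {"tx": 0,"ty": -4,"tz": 0,"ax": 0,"ay": 0,"az": 0,"claw": 1},
  {"tx": 0,"ty": -6,"tz": 0,"ax": 0,"ay": 0,"az": 0,"claw": 1},
  {"tx": 0,"ty": -8,"tz": 0,"ax": 0,"ay": 0,"az": 0,"claw": 1},
  {"tx": 0,"ty": -9.5,"tz": 0,"ax": 0,"ay": 0,"az": 0,"claw": 1},
  {"tx": 0,"ty": -10.5,"tz": 0,"ax": 0,"ay": 0,"az": 0,"claw": 1},
  {"tx": 0,"ty": -11,"tz": 0,"ax": 0,"ay": 0,"az": 0,"claw": 1},
])

```text
t: 21.7
tcp_pos: [0.6204, -0.0671, -0.001]
eef_rot: [-0.0, 1.0, 0.018, -0.0]
ft_force: [0.6, -0.7, -0.2]
finger_gap: 0.0005
```

>>> step_arm([
  {"tx": 0,"ty": -0.3,"tz": 0,"ax": 0,"ay": 0,"az": 0,"claw": 1},
  {"tx": 0,"ty": -0.6,"tz": 0,"ax": 0,"ay": 0,"az": 0,"claw": 1},
  {"tx": 0,"ty": -1,"tz": 0,"ax": 0,"ay": 0,"az": 0,"claw": 1},
  {"tx": 0,"ty": -1,"tz": 0,"ax": 0,"ay": 0,"az": 0,"claw": 1},
])

```text
t: 22.03
tcp_pos: [0.6204, -0.0662, -0.001]
eef_rot: [-0.0, 1.0, 0.018, 0.0]
ft_force: [0.5, -0.5, 0.0]
finger_gap: 0.0008
```

```bash
python3 q.py; python3 -c "
from m import *
c=cam('wrist'); prof(c,.04,.066)"
```

```text
t 22.0333 tcp [ 0.6204 -0.0662 -0.001 ] rot [-0.      0.9998  0.0178  0.    ] F [ 0.53 -0.49  0.04] T [-0.056  0.019  0.028] gap 0.0008 q [-0.3    0.492  1.588  0.     1.062  1.235]
jig xy mm [-6.09467601e-02 -1.26317368e+02]
wrist finger z [0.028  0.0281 0.0281 0.0282]
  blank jy 9430 -0.1126249694895612 0.05995758045562766
scene finger z [0.0299 0.0302 0.0304 0.0335]
  blank jy 186 -0.11582089199879032 0.05613755083718078
side finger z [0.0305 0.031  0.0312 0.0314]
40 53 26.3 [33, 29, 25] | 42 43 26.1 [33, 29, 26] | 44 55 26.3 [34, 29, 26] | 46 40 25.9 [32, 28, 25] | 48 7 24.8 [32, 32, 33] | 50 97 25.2 [33, 34, 35] | 52 62 26.5 [54, 56, 58] | 54 52 26.6 [53, 55, 56] | 56 40 26.5 [52, 54, 55] | 58 49 26.7 [53, 55, 56] | 60 40 26.5 [53, 54, 55] | 62 15 26.3 [74, 78, 82] | 64 8 24.6 [144, 148, 143] |
```

>>> step_arm([
  {"tx": 0,"ty": -0.4,"tz": 0,"ax": 0,"ay": 0,"az": 0,"claw": 1},
  {"tx": 0,"ty": -0.8,"tz": 0,"ax": 0,"ay": 0,"az": 0,"claw": 1},
  {"tx": 0,"ty": -1,"tz": 0,"ax": 0,"ay": 0,"az": 0,"claw": 1},
  {"tx": 0,"ty": -1,"tz": 0,"ax": 0,"ay": 0,"az": 0,"claw": 1},
])

```text
t: 22.57
tcp_pos: [0.6204, -0.0653, -0.001]
eef_rot: [0.0, 1.0, 0.018, 0.0]
ft_force: [0.1, 1.1, -0.3]
finger_gap: 0.0004
```

>>> step_arm([
  {"tx": 0,"ty": -0.3,"tz": 0,"ax": 0,"ay": 0,"az": 0,"claw": 1},
  {"tx": 0,"ty": -0.6,"tz": 0,"ax": 0,"ay": 0,"az": 0,"claw": 1},
  {"tx": 0,"ty": -0.6,"tz": 0,"ax": 0,"ay": 0,"az": 0,"claw": 1},
])

```text
t: 22.82
tcp_pos: [0.6203, -0.0646, -0.001]
eef_rot: [-0.0, 1.0, 0.018, -0.0]
ft_force: [0.3, 0.2, -0.4]
finger_gap: 0.0002
```

>>> step_arm([
  {"tx": 0,"ty": -0.3,"tz": 0,"ax": 0,"ay": 0,"az": 0,"claw": 1},
  {"tx": 0,"ty": -0.6,"tz": 0,"ax": 0,"ay": 0,"az": 0,"claw": 1},
  {"tx": 0,"ty": -0.6,"tz": 0,"ax": 0,"ay": 0,"az": 0,"claw": 1},
])

```text
t: 23.07
tcp_pos: [0.6203, -0.0641, -0.001]
eef_rot: [-0.0, 1.0, 0.018, 0.0]
ft_force: [-0.1, -0.6, 0.7]
finger_gap: 0.0006
```

```bash
python3 q.py; python3 -c "
from m import *
c=cam('wrist'); prof(c,.04,.066)"
```

```text
t 23.0667 tcp [ 0.6203 -0.0641 -0.001 ] rot [-0.      0.9998  0.0178  0.    ] F [-0.08 -0.56  0.73] T [-0.078 -0.025  0.021] gap 0.0006 q [-0.296  0.492  1.589  0.     1.061  1.239]
jig xy mm [-6.67401287e-02 -1.24128634e+02]
wrist finger z [0.028  0.0281 0.0282 0.0282]
  blank jy 9431 -0.11043313191125305 0.0598495294905792
scene finger z [0.0287 0.0293 0.0325 0.0331]
  blank jy 191 -0.11119090069201436 0.05784572145433608
side finger z [0.028  0.0293 0.0301 0.0323]
40 47 26.2 [33, 29, 26] | 42 59 26.2 [33, 29, 25] | 44 48 26.3 [34, 29, 26] | 46 56 26.2 [34, 29, 26] | 48 37 26.0 [33, 28, 25] | 50 72 26.2 [40, 41, 43] | 52 48 26.5 [55, 57, 58] | 54 52 26.7 [53, 55, 56] | 56 43 26.6 [53, 55, 56] | 58 53 26.6 [53, 55, 57] | 60 40 26.7 [51, 53, 55] | 62 11 25.9 [49, 50, 53] | 64 6 24.4 [141, 145, 139] |
```

>>> step_arm([
  {"tx": 0,"ty": -0.3,"tz": 0,"ax": 0,"ay": 0,"az": 0,"claw": 1},
  {"tx": 0,"ty": -0.5,"tz": 0,"ax": 0,"ay": 0,"az": 0,"claw": 1},
  {"tx": 0,"ty": -0.5,"tz": 0,"ax": 0,"ay": 0,"az": 0,"claw": 1},
])

```text
t: 23.52
tcp_pos: [0.6203, -0.0636, -0.001]
eef_rot: [0.0, 1.0, 0.018, 0.0]
ft_force: [-0.2, 0.5, 0.4]
finger_gap: 0.0003
```

>>> step_arm([
  {"tx": 0,"ty": -0.3,"tz": 0,"ax": 0,"ay": 0,"az": 0,"claw": 1},
  {"tx": 0,"ty": -0.5,"tz": 0,"ax": 0,"ay": 0,"az": 0,"claw": 1},
  {"tx": 0,"ty": -0.5,"tz": 0,"ax": 0,"ay": 0,"az": 0,"claw": 1},
])

```text
t: 23.77
tcp_pos: [0.6203, -0.0633, -0.001]
eef_rot: [0.0, 1.0, 0.018, 0.0]
ft_force: [-0.6, -1.5, -1.1]
finger_gap: 0.0004
```

>>> step_arm([
  {"tx": 0,"ty": -0.3,"tz": 0,"ax": 0,"ay": 0,"az": 0,"claw": 1},
  {"tx": 0,"ty": -0.5,"tz": 0,"ax": 0,"ay": 0,"az": 0,"claw": 1},
  {"tx": 0,"ty": -0.5,"tz": 0,"ax": 0,"ay": 0,"az": 0,"claw": 1},
])

```text
t: 24.02
tcp_pos: [0.6204, -0.063, -0.0009]
eef_rot: [0.0, 1.0, 0.018, 0.0]
ft_force: [-0.3, -3.0, -0.9]
finger_gap: 0.0
```

```bash
python3 q.py; python3 -c "
from m import *
c=cam('wrist'); prof(c,.04,.066)"
```

```text
t 24.0167 tcp [ 0.6204 -0.063  -0.0009] rot [4.000e-04 9.998e-01 1.790e-02 1.000e-04] F [-0.34 -3.03 -0.94] T [-0.551  0.05   0.003] gap 0.0 q [-2.940e-01  4.910e-01  1.589e+00 -1.000e-03  1.061e+00  1.241e+00]
jig xy mm [ 3.43590823e-02 -1.23114012e+02]
wrist finger z [0.028  0.028  0.028  0.0281]
  blank jy 9379 -0.10987473225952112 0.059866097364111505
scene finger z [0.0287 0.029  0.0291 0.0292]
  blank jy 199 -0.10767686564048126 0.056247710547435256
side finger z [0.0281 0.0287 0.0307 0.0309]
40 50 26.2 [35, 30, 27] | 42 61 26.4 [33, 29, 25] | 44 42 26.2 [33, 28, 25] | 46 53 26.1 [34, 29, 26] | 48 50 26.2 [33, 28, 25] | 50 58 26.2 [41, 41, 41] | 52 63 26.7 [55, 57, 58] | 54 42 26.7 [53, 55, 56] | 56 55 26.9 [53, 55, 56] | 58 40 26.7 [53, 55, 57] | 60 46 26.7 [52, 53, 55] | 62 11 26.2 [75, 78, 82] | 64 9 24.1 [141, 145, 140] |
```

A contact force of 3 N rose against the stop, so the blank is seated. Backing off slowly, then lifting clear for a check.

>>> step_arm([
  {"tx": 0,"ty": 1,"tz": 0,"ax": 0,"ay": 0,"az": 0,"claw": 1},
  {"tx": 0,"ty": 3,"tz": 0,"ax": 0,"ay": 0,"az": 0,"claw": 1},
  {"tx": 0,"ty": 8,"tz": 0,"ax": 0,"ay": 0,"az": 0,"claw": 1},
  {"tx": 0,"ty": 20,"tz": 0,"ax": 0,"ay": 0,"az": 0,"claw": 1},
  {"tx": 0,"ty": 25,"tz": -30,"ax": 0,"ay": 0,"az": 0,"claw": 1},
  {"tx": 0,"ty": 25,"tz": -65,"ax": 0,"ay": 0,"az": 0,"claw": 1},
  {"tx": 0,"ty": 25,"tz": -105,"ax": 0,"ay": 0,"az": 0,"claw": 1},
  {"tx": 0,"ty": 25,"tz": -145,"ax": 0,"ay": 0,"az": 0,"claw": 1},
])

```text
t: 24.88
tcp_pos: [0.6204, -0.0883, 0.1451]
eef_rot: [-0.0, 1.0, 0.017, -0.001]
ft_force: [0.9, -0.0, 0.1]
finger_gap: 0.0004
```

>>> step_arm([
  {"tx": 0,"ty": -25,"tz": -35,"ax": 0,"ay": 0,"az": 0,"claw": 1},
  {"tx": 0,"ty": -50,"tz": -60,"ax": 0,"ay": 0,"az": 0,"claw": 1},
  {"tx": 0,"ty": -75,"tz": -60,"ax": 0,"ay": 0,"az": 0,"claw": 1},
  {"tx": 0,"ty": -100,"tz": -60,"ax": 0,"ay": 0,"az": 0,"claw": 1},
  {"tx": 0,"ty": -100,"tz": -60,"ax": 0,"ay": 0,"az": 0,"claw": 1},
  {"tx": 0,"ty": -100,"tz": -60,"ax": 0,"ay": 0,"az": 0,"claw": 1},
])

```text
t: 25.38
tcp_pos: [0.6175, 0.0127, 0.204]
eef_rot: [0.0, 1.0, 0.019, -0.0]
ft_force: [-0.6, -1.3, -0.5]
finger_gap: 0.0008
```

```bash
python3 - <<'E'
from m import *
st(); c=cam('wrist','w9.png'); measure(c); P,jx,jy=jig(c)
b=(c['frame'].max(-1)<46)&(P[...,2]>.0235)&(P[...,2]<.029)&(abs(jx)<.02)&(jy>-.14)&(jy<.06)
k,L,S,_=cv2.connectedComponentsWithStats(b.astype(np.uint8)); b=L==1+np.argmax(S[1:,4])
print('blank',cv2.minAreaRect((P[b][:,:2]*1e3).astype(np.float32)),'jy',jy[b].min(),jy[b].max(),'jx',jx[b].min(),jx[b].max(),'z',np.median(P[b][:,2])); prof(c,.04,.074)
im=cv2.imread('pics/w9.png'); cv2.imwrite('pics/w9c.png',cv2.resize(im[40:250],None,fx=1.4,fy=1.4))
E
```

```text
t 25.3833 tcp [0.6175 0.0127 0.204 ] rot [ 0.      0.9998  0.0187 -0.    ] F [-0.55 -1.27 -0.47] T [ 0.015 -0.01  -0.022] gap 0.0008 q [-0.175  0.26   1.456 -0.     1.425  1.359]
table z 0.00031539473161923404
jig rect mm ((617.052001953125, 30.189071655273438), (121.03582000732422, 369.94720458984375), 1.9329681396484375) [[550.2999877929688, 213.0], [562.7999877929688, -156.6999969482422], [683.7999877929688, -152.60000610351562], [671.2999877929688, 217.10000610351562]]
blank ((616.4465942382812, 34.63916778564453), (31.75656509399414, 167.75653076171875), 2.61011004447937) z 0.02622521912211434
housing ((612.5330810546875, 169.626708984375), (90.32708740234375, 80.2214126586914), 2.052217483520508) 0.05603530660740108
bar top 697 ((612.8038940429688, 169.7401885986328), (46.23707962036133, 16.528095245361328), 68.61896514892578) z 0.09920928717378846
blank ((613.6054077148438, 75.94139862060547), (67.76480102539062, 28.63240623474121), 88.62000274658203) jy -0.01720601090170766 0.049534195318839756 jx -0.014695468410336397 0.01441437331793615 z 0.026200241970924354
40 27 26.3 [43, 37, 33] | 42 30 26.1 [44, 37, 33] | 44 28 26.6 [44, 38, 34] | 46 26 26.2 [45, 38, 34] | 48 27 26.2 [42, 35, 31] | 50 33 26.2 [84, 88, 89] | 52 25 26.8 [81, 85, 87] | 54 26 26.8 [78, 81, 83] | 56 26 26.9 [78, 81, 84] | 58 22 26.8 [79, 82, 85] | 60 27 26.7 [77, 81, 83] | 62 13 24.9 [102, 105, 102] | 64 25 23.9 [185, 190, 184] | 66 23 23.6 [194, 199, 193] | 68 25 24.1 [195, 199, 194] | 70 163 39.9 [153, 158, 152] | 72 42 55.4 [199, 203, 197] |
```

View pics/w9c.png

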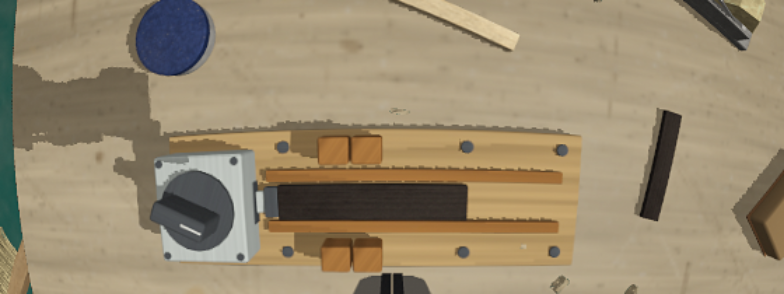

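The blank (crop, 278–467 px) sits against the stop at (270,202) with no gap, and the dial hasn't moved from its fourth notch. The tin, offcut and small look-alike look undisturbed. Handing in.

```bash
python3 -c "
from h import *
for n,r in (('wrist',('tin','offcut','sander')),):
    c=cam(n)
    for l in r: print(l,[np.round(d['position'],3).tolist() for d in bot.search_frame(n,l)][:2])
print(bot.finish_job())"
```

```text
tin [[0.757, 0.208, 0.029]]
offcut [[0.782, -0.029, 0.012]]
sander [[0.617, -0.412, 0.021], [0.626, 0.031, 0.017]]
the job is handed in; nothing more can be done
None
```

I turned the dial four clicks clockwise, pushed the blank up to the stop, and handed the job in at about 25 s. No verdict is reported.

- **Dial:** The torque snapped over at about 5°, 22°, 42° and 62°. After I let go, the bar had turned about 72.4° and the stop's face had moved from about jig y = 24 mm to 49.5 mm, which is four clicks. A last picture read about 73°, which I put down to measurement noise.
- **Blank:** I pushed it with closed fingers until the force rose to 3 N, then backed off and lifted clear. The last picture shows its end at the stop's face with no visible gap. It lies flat and straight in the channel (top at 26 mm), centred to within about 0.2 mm.
- **Bystanders:** The network put the tin and the offcut within about 9 mm of where it first saw them. The sander read about 40 mm away, but it is only partly visible at the picture's edge. The arm never went near it, so I take that as a view effect, though I did not confirm it.
- **Disagreement:** The real finger ends sit about 21 mm short of the stated TCP, as all three cameras showed. My first push therefore passed above the blank without touching it, and I corrected the height for the second.

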